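Start the flange nut on the die stand's stud

TASK

Fasten the die on its stand: set the brass flange nut, flange down, on the stand's upright stud, back it off (counter-clockwise seen from above) until you feel the thread drop in, then turn it clockwise until it comes up firmly against its stop, fully home. Stop as soon as you feel the stop or a wall: never wring or press the nut hard against the stud. Leave the nut there, released, and the other things on the bench undisturbed.

Things in the scene. Friction and masses are not known exactly. Their poses are not given: they have to be found in the camera images.
- nut_centre (a point): centre, half-way up, of the loose brass flange nut (0.22 kg): hexagon 52 mm across flats, 44 mm tall in all; its lowest 6 mm is a round flange 70 mm wide. Stands flange down, this point 22 mm over its underside. z up its axis, x square out through a flat, so flats every 60 deg from x. Bore 38.6 mm, inside it three 4 mm thread teeth 120 deg apart, midway up
- stand: fixed die stand; origin on the stud's axis at bench height, z up. Grey square plate 112 x 112 x 16 mm, on it a round steel die 92 mm wide, 20 mm thick (top at 36 mm), and an upright steel stud that cannot turn. Height of nut_centre over this origin: 72 to 75 mm resting on top of the thread, 62.5 to 65 mm dropped into a thread start, 58.6 mm fully home
- thread_top (a point): on the stud's axis at the top of its thread, 69 mm above the bench. Coarse right-handed three-start thread, 36 mm wide; the nut's bore has 1.3 mm play all round. A thread start every 120 deg, at angles that differ every time and are not given by any axis. On top of the thread the nut turns level; turned clockwise there its teeth run into walls 3 mm high
- stud_tip (a point): tip of the stud, a plain taper, 83 mm above the bench. Backed off (counter-clockwise) up to 120 deg, a nut that is free to fall drops about 8 mm into a thread start, then meets a hard wall within 18 deg more. From there clockwise it screws down 5 mm per 60 deg to a hard stop, fully home, after 49 to 67 deg. Clamped hard, it cannot fall A twist of 0.2 to 0.4 N m is firm; 1 N m is too much
- spanner: small open-end spanner lying on the bench, 134 mm long, 5 mm thick; bystander
- marker_pen: black and white marker pen lying on the bench, 130 mm long, 13 mm thick; bystander
- spare_punch: ground steel punch block, 32 x 50 x 43 mm, standing on the bench; bystander
- tally_counter: silver hand tally counter, 45 x 52 x 33 mm, standing on the bench; bystander
Mind the look-alikes: they are no part of the job. Several things look just like the part that bears nut_centre: the one meant starts nearest to the robot's base.

How it is judged:
On the way, in this order (a step that is already met when the one before it is completed fails the run):
1. the nut is set square on the stud, over its tip and down on the thread (horizontal distance between nut_centre and stand below 0.003 m and z of nut_centre in the frame of stand below 0.077 m and angle between nut_centre's own z axis and vertical below 0.1 rad).
2. the nut has dropped into the thread start (horizontal distance between nut_centre and stand below 0.003 m and z of nut_centre in the frame of stand below 0.067 m), for 0.1 s.
3. fully home, the nut has come up firmly against its stop (more than 8 N over all contacts) (z of nut_centre in the frame of stand below 0.0597 m and contact force between nut and stand above 8 N), for 0.05 s.
At the end, for the whole second after the job is handed in: the nut is on the stud (axes within 3 mm, upright within 0.08 rad), already drawn up against its stop, screwed down to within 1.1 mm of fully home (nut_centre below 59.7 mm over the stand's origin), released and at rest (horizontal distance between nut_centre and stand below 0.003 m and z of nut_centre in the frame of stand below 0.0597 m and angle between nut_centre's own z axis and vertical below 0.08 rad and contact force between the fingers and nut below 0.1 N and linear speed of nut below 0.01 m/s); the robot touches nothing.
It fails at once if the nut is wrung or pressed against the stand with more than 80 N (all its contacts together; about 1 N m of twist) (contact force between nut and stand above 80 N).
It fails at once if a bystander is moved by more than 15 mm (distance of any of spanner, marker_pen, spare_punch, tally_counter from where it was at the start of the episode above 0.015 m).
It also fails if it takes over 67 s, if anything falls off the work surface, if the arm or the gripper's body presses on something with over 40 N, if the wrist force passes 120 N, or if a joint passes its speed limit or range.

ROBOT

A 7-joint arm with a two-finger parallel gripper is mounted at the origin on a cart in front of the work surface, level with it; the furniture and walls round the work are solid. World frame = base frame: x ahead of the robot, y to its left, z up, the work surface at z = 0. Lengths are in m, angles in rad, forces in N, time in s.
With the tool pointing down it reaches from about 0.4 to 0.9 m from the base axis. Payload 5.5 kg.
Tool frame: the origin (TCP) lies between the finger pads; the fingertips stand 14 mm ahead of it and the grasp point (between the pads) lies 5 mm behind it (ctrl.finger_overhang is the distance from the TCP to the fingertips, in m); y points along the fingers, z is the direction in which the jaws open and shut, and the axes are right-handed (so a half turn about y gives the same grasp; the last joint's range is limited). The gripper opens to 85 mm and grips with 20 to 120 N. Pads are 22 mm wide; open, the fingers measure 114 mm over their backs; the gripper's body (76 mm by 85 mm) begins 54 mm behind the grasp point. The pads swing forward as they close: fully open they stand 13 mm farther back than shut.
Start: joints at [-0.869, 0.501, -0.427, 1.55, 0.221, 1.138, -0.21], TCP at [0.276, 0.588, 0.245] pointing down, gripper open.
Joint ranges: [-2.88, 2.88], [-0.31, 2.03], [-1.54, 1.56], [0.2, 2.42], [-1.41, 4.55], [0.19, 2.02], [-2.57, 2.57]. Speed limits (rad/s): [2.57, 2.57, 3.14, 3.14, 3.14, 3.14, 3.14].

INTERFACE

Orientations are given as a unit quaternion [w, x, y, z].
In Python, from cell import ctrl gives the robot as it stands. The module is installed in compiled form; this text tells all that it offers.
- The arm moves only by the tool jog_arm, never from a script. Its argument "motion" is a list of rows, each an object of numbers: "tx", "ty", "tz": the shift along the tool's x, y, z in m; "rx", "ry", "rz": the turn, a rotation vector about the tool's x, y, z in rad. A call has 1 to 5 rows; each row shifts and turns the commanded pose from where the row before left it, along the tool's axes as they then stand; what a row does not reach is not made up. A row lasts 1/10 s, in which the tool goes at most 50 mm and 8.59 degrees, less where a joint would pass 70% of its speed; a pose out of reach is approached as far as the arm can. A call with a gripper value outside its range is refused whole. "gripper" is the finger opening in m, from 0 to 0.0854, set as the call begins (left out, the last holds). The fingers move at their own pace and stop on an object; the grip force is fixed at half the most. Time passes only in rows, so rows that do not move let the fingers close. It gives the time, the measured TCP pose, the force and the opening at its end, in the units of the state.
- ctrl.read_state(): the state, without advancing time (a new reading comes with each control period).
- ctrl.snapshot(name): name is "scene" or "top"; returns the picture (400x640x3 uint8, red, green, blue); there is no depth.
- ctrl.calibration(name): a dict with "vfov" (degrees; the focal length in pixels is half the picture's height over the tangent of half this angle, whatever the lens; pixels are square), "cx", "cy" (the principal point, pixels), "dist" ([k1, k2, p1, p2, k3] as OpenCV has them; the pictures are not rectified), "R" (3x3) and "t" (3): a world point X has camera coordinates R X + t. Camera axes: x right, y down, z forward; pixel columns grow to the right and rows downward; lengths in m; the calibration is good to about 2 mm. A picture is of the moment at which its call begins. calibration takes no time and is no camera call.
- ctrl.job_done(): hands the job in, once; it reports no verdict.
The state is a dict: "t": time; "joint_pos": joint angles; "dq": joint speeds; "joint_torque": joint torques, N m; "tool_pos": TCP position; "orientation": TCP orientation; "wrist_force": force on the tool from outside, world axes, zero at the start; "moment": the same for the moment, N m; "finger_gap": finger opening in m.
Only numpy, scipy, OpenCV 4.12 (cv2) and the standard library are available. Lean on these libraries where they do the work, as an engineer would, in place of code of your own. Each camera call takes 0.05 s, during which the arm holds its last target.

## Working session

There is one attempt and no reset: what is moved stays moved. The work goes in short steps, Python scripts to look and compute and a tool call to move; the robot and the scene stay as the last step left them, time stands still between calls to the robot, and variables do not carry over. Pictures are saved under pics/ and viewed, and the job is handed in when it is done.

Besides the shell and the picture viewer there is one more tool, called after ">>>" as name([rows], argument=value, ...), one row to a line, values as JSON. jog_arm: Moves the arm, as the interface text tells. Its arguments: {"type":"object","properties":{"motion":{"type":"array","items":{"type":"object","properties":{"tx":{"type":"number"},"ty":{"type":"number"},"tz":{"type":"number"},"rx":{"type":"number"},"ry":{"type":"number"},"rz":{"type":"number"}}}},"gripper":{"type":"number"}},"required":["motion"]}

```bash
mkdir -p pics
python3 - <<'E'
from cell import ctrl
import cv2, numpy as np
s=ctrl.read_state()
print({k:np.round(v,4).tolist() for k,v in s.items()}, ctrl.finger_overhang)
for n in("scene","top"):
    im=ctrl.snapshot(n); cv2.imwrite(f"pics/{n}0.png",im[:,:,::-1]); c=ctrl.calibration(n)
    print(n,{k:np.round(v,4).tolist() for k,v in c.items()})
E
```

```text
{'t': 0.0, 'joint_pos': [-0.8688, 0.5018, -0.4268, 1.5515, 0.2208, 1.1383, -0.2103], 'dq': [-0.0006, -0.0001, -0.0002, -0.0004, -0.0002, -0.0007, -0.0002], 'joint_torque': [0.0001, -56.9506, -5.8164, -28.0942, 0.0106, 0.012, 0.0], 'tool_pos': [0.2759, 0.5878, 0.2443], 'orientation': [-0.6895, 0.6908, -0.154, 0.1537], 'wrist_force': [0.2787, 0.0702, 1.1388], 'moment': [0.0082, 0.0043, -0.0315], 'finger_gap': 0.0856} 0.014
scene {'vfov': 45.1597, 'cx': 308.4394, 'cy': 196.9603, 'dist': [-0.1009, 0.0, 0.0, 0.0, 0.0], 'R': [[0.8201, -0.5722, -0.0073], [-0.393, -0.5539, -0.734], [0.4159, 0.6049, -0.6791]], 't': [-0.3406, 0.3678, 0.6646]}
top {'vfov': 42.5123, 'cx': 311.7773, 'cy': 201.5923, 'dist': [-0.0816, 0.0, 0.0, 0.0, 0.0], 'R': [[0.014, -0.9997, 0.0193], [-0.9801, -0.0175, -0.1976], [0.1979, -0.0162, -0.9801]], 't': [0.1528, 0.5345, 1.1334]}
```

View pics/scene0.png

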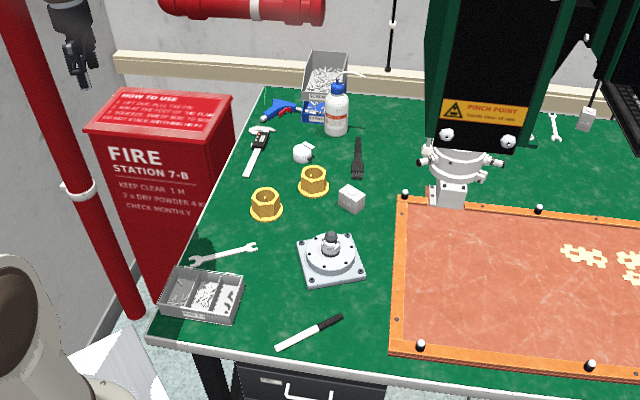

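View pics/top0.png

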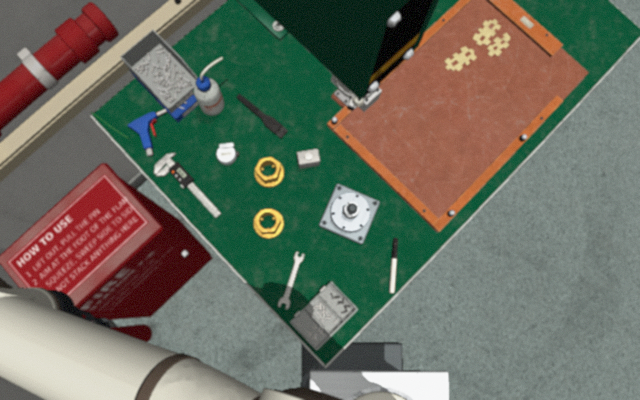

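Two brass flange nuts could be the one meant: A at scene (266,203) / top (268,223), and B at scene (314,180) / top (268,172). The base lies below the top picture, so A looks nearer. I'll compute both positions and check enlarged crops.

```bash
cat > h.py <<'E'
from cell import ctrl
import cv2, numpy as np
def K(n):
    c=ctrl.calibration(n); f=200/np.tan(np.radians(c['vfov']/2))
    return np.array([[f,0,c['cx']],[0,f,c['cy']],[0,0,1]]),np.array(c['dist'],float),np.array(c['R']),np.array(c['t'])
def ray(n,px):
    k,d,R,t=K(n); u=cv2.undistortPoints(np.array(px,float).reshape(-1,1,2),k,d).reshape(-1,2)
    D=np.c_[u,np.ones(len(u))]@R; return -R.T@t, D
def onz(n,px,z):
    o,D=ray(n,px); return o+D*((z-o[2])/D[:,2])[:,None]
def proj(n,X):
    k,d,R,t=K(n); return cv2.projectPoints(np.array(X,float).reshape(-1,1,3),cv2.Rodrigues(R)[0],t,k,d)[0].reshape(-1,2)
E
python3 - <<'E'
from h import *
for n in("top","scene"):
    im=cv2.imread(f"pics/{n}0.png"); hsv=cv2.cvtColor(im,cv2.COLOR_BGR2HSV)
    m=cv2.inRange(hsv,(15,90,80),(35,255,255))
    N,l,st,ce=cv2.connectedComponentsWithStats(m)
    for i in range(1,N):
        if st[i,4]>150: print(n,st[i],ce[i].round(1),onz(n,[ce[i]],.022).round(4))
k=lambda im,x,y,w:cv2.resize(im[y:y+w,x:x+w],(390,390),interpolation=cv2.INTER_CUBIC)
t=cv2.imread("pics/top0.png");s=cv2.imread("pics/scene0.png")
cv2.imwrite("pics/crop1.png",np.hstack([k(t,238,193,60),k(s,235,170,65)]))
cv2.imwrite("pics/crop2.png",np.hstack([k(t,310,170,80),k(s,290,220,80)]))
print("stand",onz("top",[[351,209]],.083),proj("top",[[0,0,0]]))
E
```

```text
top [380  35  38  37 183] [398.8  53.6] [[ 0.9259 -0.0552  0.022 ]]
top [254 156  31  32 649] [268.7 172. ] [[0.6083 0.2647 0.022 ]]
top [253 208  31  31 630] [268.2 223.2] [[0.4845 0.2621 0.022 ]]
scene [ 439   99   90   27 1440] [484.  112.4] [[1.1485 0.2289 0.022 ]]
scene [298 165  31  34 804] [313.1 181.7] [[0.6109 0.2623 0.022 ]]
scene [250 187  33  36 909] [265.5 204.8] [[0.4868 0.2598 0.022 ]]
scene [426 343  62  20 250] [448.3 353.1] [[ 0.5463 -0.2034  0.022 ]]
stand [[0.51032373 0.07365756 0.083     ]] [[379.7388957  439.28807948]]
```

View pics/crop1.png

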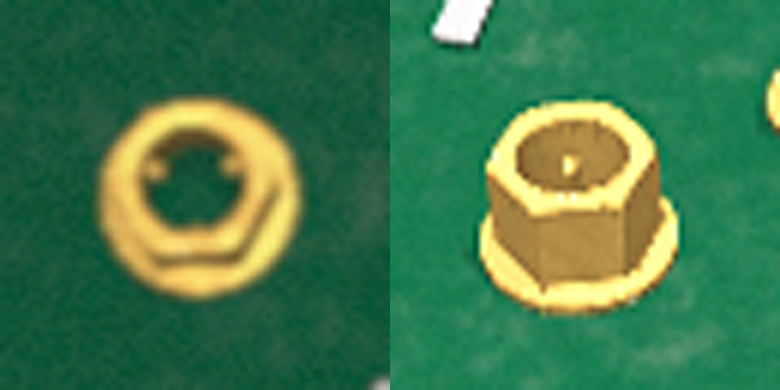

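View pics/crop2.png

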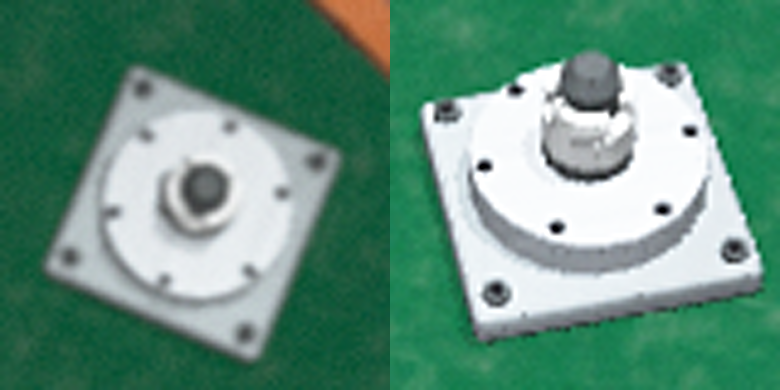

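The top crop shows A as a flange nut with its bore in view at (268,222). A is about 0.55 m from the base and B about 0.66 m, so A is the one meant. The stand's stud tip is at top (351,209) / scene (331,237). Next I'll measure both precisely.

Run:
```python
import cv2,numpy as np
t=cv2.imread("pics/top0.png");s=cv2.imread("pics/scene0.png")
def k(im,x,y,w,S,name):
    c=cv2.resize(im[y:y+w,x:x+w],None,fx=S,fy=S,interpolation=cv2.INTER_CUBIC)
    for i in range(0,w,5):
        cv2.putText(c,str(x+i),(i*S,10),0,.35,(255,255,255),1);cv2.putText(c,str(y+i),(0,i*S+10),0,.35,(255,255,255),1)
        c[:, i*S]=c[:, i*S]//2+60; c[i*S]=c[i*S]//2+60
    cv2.imwrite(f"pics/{name}.png",c)
k(t,248,203,40,15,"nt"); k(s,244,182,44,13,"ns")
```

```text
(no output)
```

View pics/nt.png

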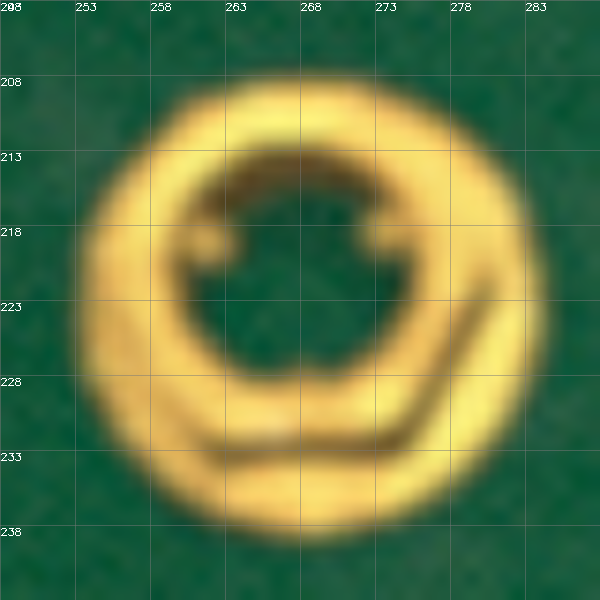

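View pics/ns.png

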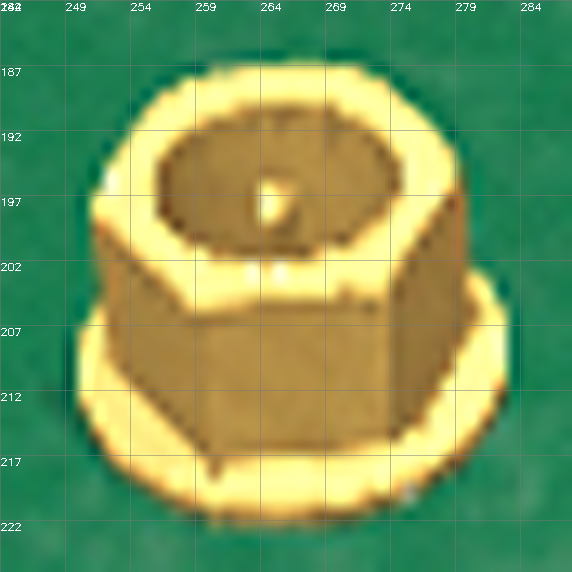

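Run:
```python
from h import *
for n,box,lo in(("top",(312,178,388,246),105),("scene",(292,225,372,290),105)):
    im=cv2.imread(f"pics/{n}0.png");x0,y0,x1,y1=box
    hsv=cv2.cvtColor(im,cv2.COLOR_BGR2HSV)[y0:y1,x0:x1]
    m=cv2.inRange(hsv,(0,0,90),(180,60,255))
    c=max(cv2.findContours(m,0,1)[0],key=cv2.contourArea)
    r=cv2.minAreaRect(c); print(n,cv2.contourArea(c), (cv2.boxPoints(r)+[x0,y0]).round(1).tolist())
    ap=cv2.approxPolyDP(c,5,True).reshape(-1,2)+[x0,y0]; print(ap.tolist())
    X=onz(n,ap,.016); print(X.round(4).tolist())
    # die top: bright
    m=cv2.inRange(hsv,(0,0,205),(180,40,255)); m=cv2.morphologyEx(m,cv2.MORPH_OPEN,np.ones((3,3)))
    c=max(cv2.findContours(m,0,1)[0],key=cv2.contourArea);e=cv2.fitEllipse(cv2.convexHull(c));
    p=np.array(e[0])+[x0,y0];print("die",p,e[1],onz(n,[p],.036))
    # tip dark
    m=cv2.inRange(hsv,(0,0,0),(180,60,115)); N,l,st,ce=cv2.connectedComponentsWithStats(m)
    for i in range(1,N):
        if st[i,4]>20: p=ce[i]+[x0,y0]; print("dark",st[i],p.round(1),onz(n,[p],.080).round(4))
```

```text
top 2176.0 [[317.5, 225.5], [336.1, 182.1], [380.5, 201.1], [361.9, 244.5]]
[[337, 184], [319, 225], [362, 243], [379, 201]]
[[0.5833, 0.1009, 0.016], [0.4833, 0.1429, 0.016], [0.4422, 0.0415, 0.016], [0.5435, 0.0003, 0.016]]
die [350.4947052  211.27631378] (37.45241928100586, 38.340858459472656) [[0.51375077 0.07040417 0.036     ]]
dark [35 26  9 10 67] [351.2 208.5] [[0.5121 0.0729 0.08  ]]
scene 2843.0 [[294.4, 240.2], [352.5, 224.8], [366.7, 278.3], [308.6, 293.7]]
[[350, 233], [329, 231], [297, 241], [308, 289], [365, 278]]
[[0.5849, 0.0983, 0.016], [0.554, 0.1268, 0.016], [0.4868, 0.1416, 0.016], [0.4385, 0.0345, 0.016], [0.5374, -0.0055, 0.016]]
die [329.23905945 259.68148804] (54.433349609375, 71.07660675048828) [[0.49975197 0.05396525 0.036     ]]
dark [32  7 13 12 65] [330.6 238.5] [[0.5082 0.0631 0.08  ]]
dark [29 25 18  7 36] [329.6 254.4] [[0.4847 0.0343 0.08  ]]
```

Run:
```python
from h import *
print("bore top",onz("top",[[267.8,220.6]],.044)," scene",onz("scene",[[265.3,195.7]],.044))
print("flange top view",onz("top",[[268.6,223.4]],.003))
print("flange scene L,R",onz("scene",[[250,210],[283.2,208]],.003).round(4))
for n,v in (("scene",[[258.7,205.5],[273.3,204.3],[279,197],[271.7,187],[259,187.8],[251,198.8]]),("top",[[262.5,232.4],[274,231.9],[280.5,221]])):
    X=onz(n,v,.044); print(n,X.round(4).tolist(),X.mean(0).round(4)); d=np.roll(X,-1,0)-X; print(np.degrees(np.arctan2(d[:,1],d[:,0])).round(1),np.linalg.norm(d,axis=1).round(4))
from scipy.spatial.transform import Rotation as Ro
s=ctrl.read_state();q=s['orientation'];R=Ro.from_quat(np.r_[q[1:],q[0]]).as_matrix();print(R.round(3))
print("jaw az",np.degrees(np.arctan2(R[1,2],R[0,2])))
```

```text
bore top [[0.48713217 0.26175889 0.044     ]]  scene [[0.48985129 0.26284997 0.044     ]]
flange top view [[0.48706903 0.26250206 0.003     ]]
flange scene L,R [[0.4606 0.283  0.003 ]
 [0.5218 0.2471 0.003 ]]
scene [[0.4636, 0.2454, 0.044], [0.4898, 0.2312, 0.044], [0.511, 0.243, 0.044], [0.515, 0.2783, 0.044], [0.4917, 0.2918, 0.044], [0.4608, 0.2719, 0.044]] [0.4887 0.2603 0.044 ]
[ -28.5   29.1   83.4  150.  -147.3  -83.9] [0.0297 0.0242 0.0356 0.0269 0.0368 0.0266]
top [[0.4595, 0.2731, 0.044], [0.4612, 0.2468, 0.044], [0.4867, 0.2325, 0.044]] [0.4691 0.2508 0.044 ]
[-86.5 -29.1 123.8] [0.0264 0.0293 0.0488]
[[ 0.905 -0.001  0.425]
 [-0.425 -0.002  0.905]
 [-0.    -1.    -0.002]]
jaw az 64.86121705015496
```

>>> jog_arm([
  {"tx": 0.033, "tz": -0.0205},
  {"tx": 0.033, "tz": -0.0205},
  {"tx": 0.033, "tz": -0.0205},
  {"tx": 0.033, "tz": -0.0205},
  {"tx": 0.033, "tz": -0.0205},
], gripper=0.085)

```text
validation failed for argument at $.mo...
```

>>> jog_arm([
  {"tx": 0.033, "tz": -0.0205},
  {"tx": 0.033, "tz": -0.0205},
  {"tx": 0.033, "tz": -0.0205},
  {"tx": 0.033, "tz": -0.0205},
  {"tx": 0.033, "tz": -0.0205},
])

```text
validation failed for argument at $.mo...
```

>>> jog_arm([
  {"ry": 0.07},
  {},
])

```text
validation failed for argument at $.mo...
```

```bash
cat >> h.py <<'E'
from scipy.spatial.transform import Rotation as Ro
def st(target=None):
    s=ctrl.read_state();q=s['orientation'];R=Ro.from_quat(np.r_[q[1:],q[0]]).as_matrix()
    print("t %.2f"%s['t'],"pos",np.round(s['tool_pos'],4),"jawaz %.2f"%np.degrees(np.arctan2(R[1,2],R[0,2])),"tilt",R[:2,1].round(4),"j",np.round(s['joint_pos'],3),"F",np.round(s['wrist_force'],1),"M",np.round(s['moment'],2),"gap %.4f"%s['finger_gap'])
    if target is not None: print("tool delta",(R.T@(np.array(target)-s['tool_pos'])).round(4))
    return s,R
E
python3 -c "
from h import *
st([.4875,.262,.1])"
```

```text
t 0.10 pos [0.2759 0.5879 0.2443] jawaz 64.86 tilt [-0.0008 -0.0016] j [-0.869  0.502 -0.427  1.551  0.221  1.138 -0.21 ] F [-0.2 -0.5 -0.1] M [ 0.05 -0.03 -0.01] gap 0.0855
tool delta [ 0.33    0.1447 -0.2049]
```

>>> jog_arm([
  {"tx": 0.033, "ty": 0, "tz": -0.0205, "rx": 0, "ry": 0, "rz": 0},
  {"tx": 0.033, "ty": 0, "tz": -0.0205, "rx": 0, "ry": 0, "rz": 0},
  {"tx": 0.033, "ty": 0, "tz": -0.0205, "rx": 0, "ry": 0, "rz": 0},
  {"tx": 0.033, "ty": 0, "tz": -0.0205, "rx": 0, "ry": 0, "rz": 0},
  {"tx": 0.033, "ty": 0, "tz": -0.0205, "rx": 0, "ry": 0, "rz": 0},
], gripper=0.085)

```text
t: 0.6
tool_pos: [0.3825, 0.4239, 0.2449]
orientation: [-0.69, 0.69, -0.154, 0.154]
wrist_force: [1.0, 0.2, 0.1]
finger_gap: 0.0853
```

>>> jog_arm([
  {"tx": 0.033, "ty": 0, "tz": -0.0205, "rx": 0, "ry": 0, "rz": 0},
  {"tx": 0.033, "ty": 0, "tz": -0.0205, "rx": 0, "ry": 0, "rz": 0},
  {"tx": 0.033, "ty": 0, "tz": -0.0205, "rx": 0, "ry": 0, "rz": 0},
  {"tx": 0.033, "ty": 0, "tz": -0.0205, "rx": 0, "ry": 0, "rz": 0},
  {"tx": 0.033, "ty": 0, "tz": -0.0205, "rx": 0, "ry": 0, "rz": 0},
])

```text
t: 1.1
tool_pos: [0.4882, 0.261, 0.245]
orientation: [-0.69, 0.69, -0.154, 0.154]
wrist_force: [0.2, 0.9, 0.1]
finger_gap: 0.0851
```

>>> jog_arm([
  {"tx": 0, "ty": 0.03, "tz": 0, "rx": 0, "ry": 0.06, "rz": 0},
  {"tx": 0, "ty": 0.03, "tz": 0, "rx": 0, "ry": 0, "rz": 0},
  {"tx": 0, "ty": 0.03, "tz": 0, "rx": 0, "ry": 0, "rz": 0},
  {"tx": 0, "ty": 0, "tz": 0, "rx": 0, "ry": 0, "rz": 0},
])

```text
t: 1.5
tool_pos: [0.4847, 0.2606, 0.1511]
orientation: [-0.683, 0.687, -0.177, 0.172]
wrist_force: [-0.9, -1.1, -0.5]
finger_gap: 0.0851
```

```bash
python3 -c "
from h import *
st([.4875,.262,.1])
cv2.imwrite('pics/s1.png',ctrl.snapshot('scene')[:,:,::-1]);cv2.imwrite('pics/t1.png',ctrl.snapshot('top')[:,:,::-1])"
```

```text
t 1.50 pos [0.4847 0.2606 0.1511] jawaz 61.42 tilt [-0.0078 -0.0041] j [-0.308  0.427 -0.29   1.882  0.156  0.863  0.396] F [-0.9 -1.1 -0.5] M [-0.01  0.08  0.02] gap 0.0851
tool delta [0.0021 0.0511 0.003 ]
```

View pics/s1.png

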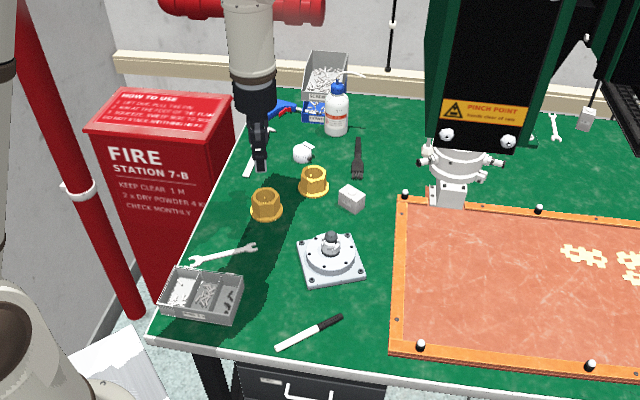

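View pics/t1.png

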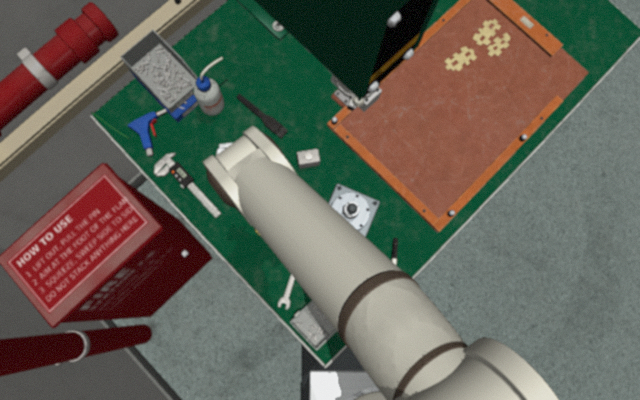

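>>> jog_arm([
  {"tx": 0, "ty": 0, "tz": 0, "rx": 0, "ry": 0.14, "rz": 0},
  {"tx": 0, "ty": 0, "tz": 0, "rx": 0, "ry": 0.14, "rz": 0},
  {"tx": 0, "ty": 0, "tz": 0, "rx": 0, "ry": 0.14, "rz": 0},
  {"tx": 0, "ty": 0, "tz": 0, "rx": 0, "ry": 0.14, "rz": 0},
  {"tx": 0, "ty": 0, "tz": 0, "rx": 0, "ry": 0.14, "rz": 0},
])

```text
t: 2.1
tool_pos: [0.489, 0.2638, 0.1577]
orientation: [0.584, -0.582, 0.4, -0.401]
wrist_force: [1.0, -0.3, 0.5]
finger_gap: 0.0849
```

>>> jog_arm([
  {"tx": 0, "ty": 0, "tz": 0, "rx": 0, "ry": 0.14, "rz": 0},
  {"tx": 0, "ty": 0, "tz": 0, "rx": 0, "ry": 0.14, "rz": 0},
  {"tx": 0, "ty": 0, "tz": 0, "rx": 0, "ry": 0.07, "rz": 0},
  {"tx": 0, "ty": 0, "tz": 0, "rx": 0, "ry": 0, "rz": 0},
  {"tx": 0, "ty": 0, "tz": 0, "rx": 0, "ry": 0, "rz": 0},
])

```text
t: 2.6
tool_pos: [0.4885, 0.2635, 0.1568]
orientation: [0.507, -0.505, 0.494, -0.494]
wrist_force: [-0.0, 0.5, 0.5]
finger_gap: 0.085
```

```bash
python3 -c "
from h import *
st([.4875,.262,.1])"
```

```text
t 2.60 pos [0.4885 0.2635 0.1568] jawaz 1.42 tilt [0.0021 0.0015] j [-0.489  0.405 -0.067  1.882  0.035  0.852 -0.549] F [-0.   0.5  0.5] M [-0.01 -0.02  0.02] gap 0.0850
tool delta [ 0.0016  0.0568 -0.0011]
```

>>> jog_arm([
  {"tx": 0.0016, "ty": 0.03, "tz": -0.001, "rx": 0, "ry": 0, "rz": 0},
  {"tx": 0, "ty": 0.03, "tz": 0, "rx": 0, "ry": 0, "rz": 0},
  {"tx": 0, "ty": 0.025, "tz": 0, "rx": 0, "ry": 0, "rz": 0},
  {"tx": 0, "ty": 0.02, "tz": 0, "rx": 0, "ry": 0, "rz": 0},
  {"tx": 0, "ty": 0, "tz": 0, "rx": 0, "ry": 0, "rz": 0},
])

```text
t: 3.1
tool_pos: [0.4851, 0.2602, 0.0482]
orientation: [-0.504, 0.507, -0.495, 0.493]
wrist_force: [-0.4, -0.3, 0.2]
finger_gap: 0.085
```

```bash
python3 -c "
from h import *
st([.4875,.262,.027])
im=ctrl.snapshot('scene')[150:260,200:340,::-1];cv2.imwrite('pics/s2.png',cv2.resize(im,None,fx=5,fy=5,interpolation=2))"
```

```text
t 3.10 pos [0.4851 0.2602 0.0482] jawaz 1.35 tilt [-0.0043 -0.002 ] j [-0.494  0.57  -0.058  1.937  0.052  0.641 -0.562] F [-0.4 -0.3  0.2] M [-0.01  0.02 -0.04] gap 0.0850
tool delta [-0.0018  0.0212  0.0026]
```

View pics/s2.png

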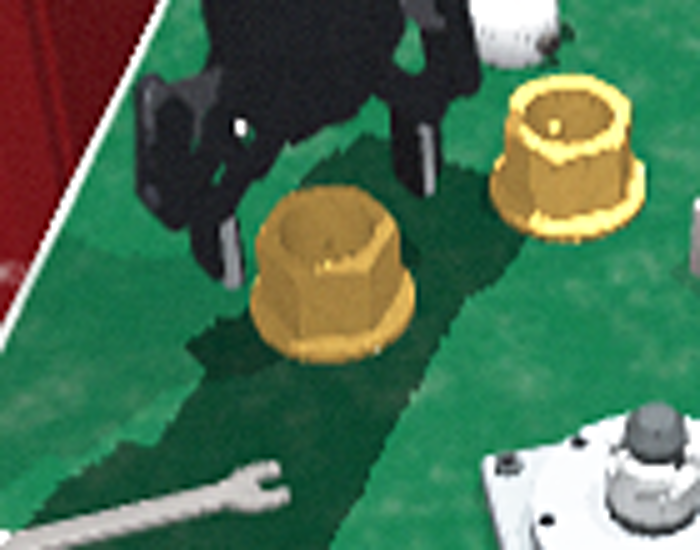

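>>> jog_arm([
  {"tx": 0, "ty": 0.01, "tz": 0, "rx": 0, "ry": 0, "rz": 0},
  {"tx": 0, "ty": 0, "tz": 0, "rx": 0, "ry": 0, "rz": 0},
  {"tx": 0, "ty": 0, "tz": 0, "rx": 0, "ry": 0, "rz": 0},
  {"tx": 0, "ty": 0, "tz": 0, "rx": 0, "ry": 0, "rz": 0},
])

```text
t: 3.55
tool_pos: [0.4873, 0.2613, 0.041]
orientation: [0.506, -0.505, 0.494, -0.495]
wrist_force: [1.2, -0.4, -0.4]
finger_gap: 0.0848
```

```bash
python3 -c "
from h import *
st([.4875,.262,.027])"
```

```text
t 3.55 pos [0.4873 0.2613 0.041 ] jawaz 1.27 tilt [0.0011 0.0007] j [-0.496  0.583 -0.057  1.937  0.053  0.622 -0.564] F [ 1.2 -0.4 -0.4] M [ 0.04  0.   -0.03] gap 0.0848
tool delta [-0.0006  0.014   0.0002]
```

Well centred; go down and close.

>>> jog_arm([
  {"tx": -0.0005, "ty": 0.007, "tz": 0, "rx": 0, "ry": 0, "rz": 0},
  {"tx": 0, "ty": 0.007, "tz": 0, "rx": 0, "ry": 0, "rz": 0},
  {"tx": 0, "ty": 0, "tz": 0, "rx": 0, "ry": 0, "rz": 0},
  {"tx": 0, "ty": 0, "tz": 0, "rx": 0, "ry": 0, "rz": 0},
])

```text
t: 3.95
tool_pos: [0.4864, 0.2614, 0.0258]
orientation: [-0.505, 0.506, -0.495, 0.494]
wrist_force: [0.9, -1.2, 0.4]
finger_gap: 0.0855
```

>>> jog_arm([
  {"tx": 0, "ty": 0, "tz": 0, "rx": 0, "ry": 0, "rz": 0},
  {"tx": 0, "ty": 0, "tz": 0, "rx": 0, "ry": 0, "rz": 0},
  {"tx": 0, "ty": 0, "tz": 0, "rx": 0, "ry": 0, "rz": 0},
  {"tx": 0, "ty": 0, "tz": 0, "rx": 0, "ry": 0, "rz": 0},
  {"tx": 0, "ty": 0, "tz": 0, "rx": 0, "ry": 0, "rz": 0},
], gripper=0.04)

```text
t: 4.45
tool_pos: [0.4876, 0.2618, 0.027]
orientation: [0.506, -0.505, 0.494, -0.495]
wrist_force: [0.2, -0.6, 5.6]
finger_gap: 0.0514
```

```bash
python3 -c "
from h import *
st([.4875,.262,.027])
im=ctrl.snapshot('scene')[150:260,200:340,::-1];cv2.imwrite('pics/s3.png',cv2.resize(im,None,fx=5,fy=5,interpolation=2))"
```

```text
t 4.45 pos [0.4876 0.2618 0.027 ] jawaz 1.26 tilt [0.0014 0.0007] j [-0.498  0.607 -0.055  1.938  0.056  0.596 -0.567] F [ 0.2 -0.6  5.6] M [-0.09 -0.06  0.09] gap 0.0514
tool delta [-0.0002  0.     -0.0001]
```

View pics/s3.png

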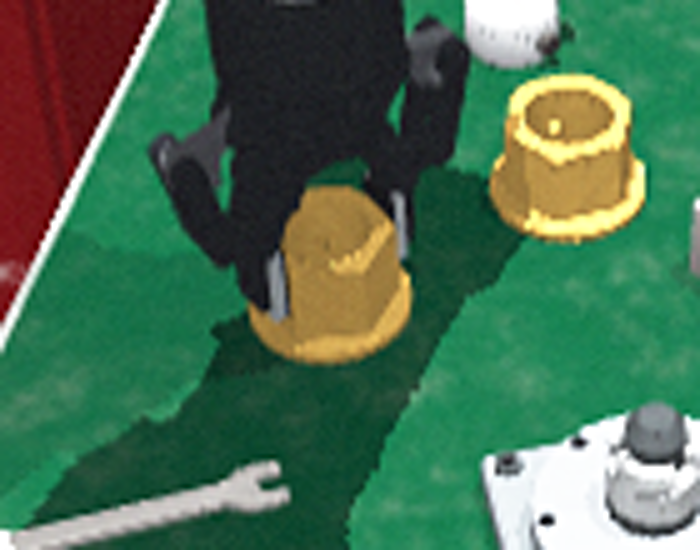

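>>> jog_arm([
  {"tx": 0, "ty": -0.01, "tz": 0, "rx": 0, "ry": 0, "rz": 0},
  {"tx": 0, "ty": -0.025, "tz": 0, "rx": 0, "ry": 0, "rz": 0},
  {"tx": 0, "ty": -0.03, "tz": 0, "rx": 0, "ry": 0, "rz": 0},
  {"tx": 0, "ty": -0.03, "tz": 0, "rx": 0, "ry": 0, "rz": 0},
  {"tx": 0.01, "ty": -0.023, "tz": 0, "rx": 0, "ry": 0, "rz": 0},
])

```text
t: 5.0
tool_pos: [0.4865, 0.2532, 0.1461]
orientation: [0.507, -0.506, 0.494, -0.494]
wrist_force: [-0.4, -0.3, -2.8]
finger_gap: 0.0511
```

>>> jog_arm([
  {"tx": 0.02, "ty": 0, "tz": 0.004, "rx": 0, "ry": 0, "rz": 0},
  {"tx": 0.03, "ty": 0, "tz": 0.004, "rx": 0, "ry": 0, "rz": 0},
  {"tx": 0.035, "ty": 0, "tz": 0.004, "rx": 0, "ry": 0, "rz": 0},
  {"tx": 0.035, "ty": 0, "tz": 0.004, "rx": 0, "ry": 0, "rz": 0},
  {"tx": 0.03, "ty": 0, "tz": 0.004, "rx": 0, "ry": 0, "rz": 0},
])

```text
t: 5.5
tool_pos: [0.5094, 0.0999, 0.1442]
orientation: [-0.505, 0.506, -0.495, 0.494]
wrist_force: [1.0, 0.3, -2.0]
finger_gap: 0.0513
```

>>> jog_arm([
  {"tx": 0.02, "ty": 0, "tz": 0.001, "rx": 0, "ry": 0, "rz": 0},
  {"tx": 0.01, "ty": 0, "tz": 0, "rx": 0, "ry": 0, "rz": 0},
  {"tx": 0, "ty": 0, "tz": 0, "rx": 0, "ry": 0, "rz": 0},
  {"tx": 0, "ty": 0, "tz": 0, "rx": 0, "ry": 0, "rz": 0},
  {"tx": 0, "ty": 0, "tz": 0, "rx": 0, "ry": 0, "rz": 0},
])

```text
t: 6.0
tool_pos: [0.5117, 0.074, 0.1443]
orientation: [0.506, -0.506, 0.494, -0.494]
wrist_force: [0.2, -0.3, -2.7]
finger_gap: 0.0513
```

```bash
python3 -c "
from h import *
st([.513,.071,.145])
im=ctrl.snapshot('scene')[:,:,::-1];cv2.imwrite('pics/s4.png',im)
im=im[150:310,250:420];cv2.imwrite('pics/s4c.png',cv2.resize(im,None,fx=3.5,fy=3.5,interpolation=2))
cv2.imwrite('pics/t4.png',ctrl.snapshot('top')[:,:,::-1])
"
```

```text
t 6.00 pos [0.5117 0.074  0.1443] jawaz 1.41 tilt [-0.0002  0.0009] j [-0.184  0.365 -0.013  1.981  0.005  0.796 -0.175] F [ 0.2 -0.3 -2.7] M [0.05 0.04 0.03] gap 0.0513
tool delta [ 0.003  -0.0007  0.0012]
```

View pics/s4c.png

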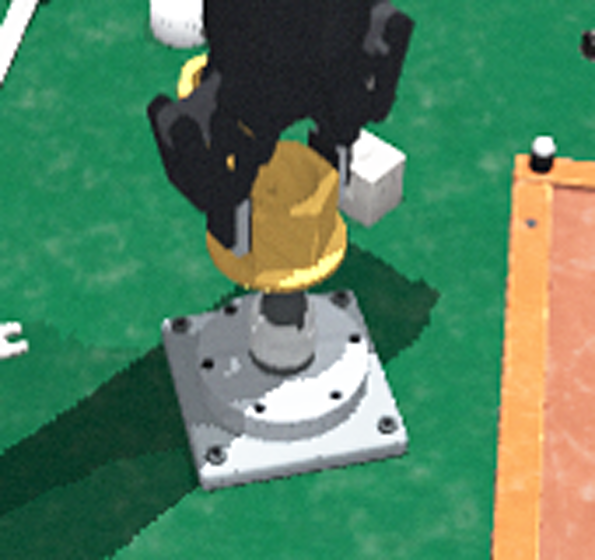

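View pics/t4.png

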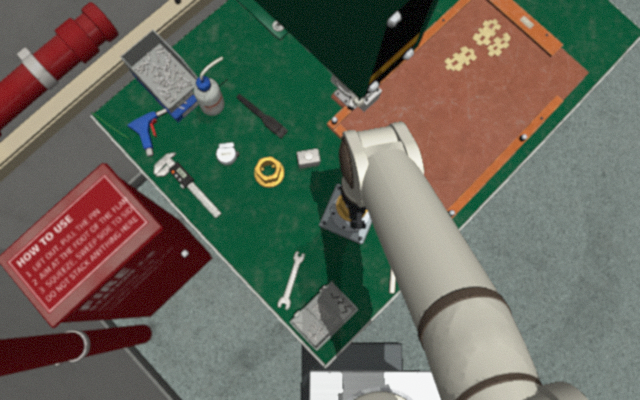

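Run:
```python
from h import *
def ref(im,p,r=3):
    x,y=np.round(p).astype(int); g=im[y-r:y+r+1,x-r:x+r+1].astype(float)
    w=np.clip(np.percentile(g,60)-g-15,0,None); Y,X=np.mgrid[-r:r+1,-r:r+1]
    return [x+(w*X).sum()/w.sum(), y+(w*Y).sum()/w.sum()]
S={"top":([(142,89),(317,160),(245,332),(69,257)],[(146,135),(282-0,192),(249,271),(112,211),(230,127),(163,280)],310,170),
"scene":([(57,111),(281,74),(345,249),(105,293)],[(125,90),(300,131),(273,209),(94,166)],290,220)}
for n,(A,B,x0,y0) in S.items():
    im=cv2.cvtColor(cv2.imread(f"pics/{n}0.png"),cv2.COLOR_BGR2GRAY)
    f=lambda L:np.array([ref(im,np.array(p)/4.875+[x0,y0]) for p in L])
    a,b=f(A),f(B)
    X=onz(n,a,.016);print(n,"plate",((X[0]+X[2])/2).round(4),((X[1]+X[3])/2).round(4),np.linalg.norm(X[0]-X[2]).round(4),np.linalg.norm(X[1]-X[3]).round(4))
    Y=onz(n,b,.036)
    pr=[(0,2),(1,3)]+([(4,5)] if n=="top" else [])
    for i,j in pr: print(" die",((Y[i]+Y[j])/2).round(4),np.linalg.norm(Y[i]-Y[j]).round(4))
```

```text
top plate [0.5144 0.0715 0.016 ] [0.5145 0.0709 0.016 ] 0.1322 0.133
 die [0.5131 0.0718 0.036 ] 0.0861
 die [0.5141 0.0718 0.036 ] 0.087
 die [0.5133 0.0716 0.036 ] 0.0888
scene plate [0.516  0.0733 0.016 ] [0.5171 0.0734 0.016 ] 0.1319 0.1342
 die [0.5152 0.072  0.036 ] 0.0872
 die [0.5151 0.0715 0.036 ] 0.085
```

```bash
cat >> h.py <<'E'
from scipy.optimize import least_squares
def flange(im,box,z0):
    x0,y0,x1,y1=box; hsv=cv2.cvtColor(im,cv2.COLOR_BGR2HSV)[y0:y1,x0:x1]
    m=cv2.inRange(hsv,(12,100,50),(35,255,255)); m=cv2.resize(m,None,fx=4,fy=4,interpolation=cv2.INTER_CUBIC);m=(m>127).astype(np.uint8)
    N,l,s,c=cv2.connectedComponentsWithStats(m);m=(l==1+np.argmax(s[1:,4]))
    cols=np.where(m.any(0))[0]; w=cols[-1]-cols[0]; cols=cols[(cols>cols[0]+.12*w)&(cols<cols[-1]-.12*w)]
    v=np.array([np.where(m[:,c])[0].max() for c in cols])
    px=np.c_[(cols+.5)/4-.5+x0,(v+1)/4-.5+y0]
    X=onz("scene",px,z0)[:,:2]
    f=least_squares(lambda p:np.hypot(*(X-p).T)-.035,X.mean(0),loss='soft_l1',f_scale=.001)
    return f.x,np.sqrt(np.mean(f.fun**2)),px
E
python3 - <<'E'
from h import *
a=flange(cv2.imread("pics/scene0.png"),(240,180,292,226),0); print(a[:2])
s,R=st()
a=flange(cv2.imread("pics/s4.png"),(300,188,355,238),s['tool_pos'][2]-.005-.022); print(a[:2],a[2].min(0),a[2].max(0))
E
```

```text
(array([0.4902295, 0.2654576]), np.float64(0.0008104497406533353))
t 6.10 pos [0.5118 0.0736 0.1442] jawaz 1.40 tilt [-0.0002  0.0005] j [-0.184  0.365 -0.012  1.981  0.005  0.795 -0.175] F [-0.1  0.1 -2.3] M [-0.06  0.03 -0.02] gap 0.0513
(array([0.513349  , 0.07583368]), np.float64(0.0006662849663874258)) [313.625 227.5  ] [343.375 233.5  ]
```

>>> jog_arm([
  {"tx": 0.0025, "ty": 0.01, "tz": 0.0023, "rx": 0, "ry": 0, "rz": 0},
  {"tx": 0, "ty": 0.015, "tz": 0, "rx": 0, "ry": 0, "rz": 0},
  {"tx": 0, "ty": 0, "tz": 0, "rx": 0, "ry": 0, "rz": 0},
  {"tx": 0, "ty": 0, "tz": 0, "rx": 0, "ry": 0, "rz": 0},
  {"tx": 0, "ty": 0, "tz": 0, "rx": 0, "ry": 0, "rz": 0},
])

```text
t: 6.6
tool_pos: [0.5147, 0.0698, 0.1195]
orientation: [0.506, -0.505, 0.494, -0.495]
wrist_force: [-0.5, -0.1, -1.6]
finger_gap: 0.0513
```

Run:
```python
from h import *
s,R=st([.5142,.0713,.095])
im=ctrl.snapshot('scene')[:,:,::-1].copy();cv2.imwrite('pics/s5.png',im)
c=im[170:310,265:405];cv2.imwrite('pics/s5c.png',cv2.resize(c,None,fx=4,fy=4,interpolation=2))
a=flange(im,(300,195,360,260),s['tool_pos'][2]-.005-.022); print(a[:2],a[2].min(0),a[2].max(0))
```

```text
t 6.60 pos [0.5147 0.0698 0.1195] jawaz 1.27 tilt [0.0004 0.0001] j [-0.178  0.406 -0.01   1.991  0.006  0.744 -0.17 ] F [-0.5 -0.1 -1.6] M [-0.02  0.02 -0.01] gap 0.0513
tool delta [-0.0016  0.0245 -0.0004]
(array([0.51641072, 0.07298224]), np.float64(0.0006814418866454618)) [316.375 238.5  ] [345.625 243.5  ]
```

View pics/s5c.png

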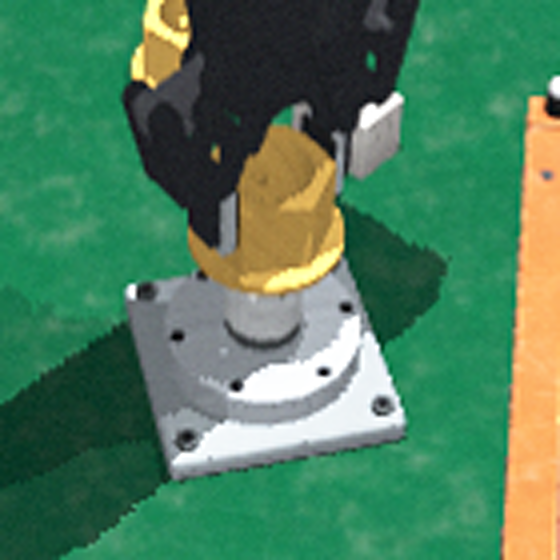

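>>> jog_arm([
  {"tx": -0.0006, "ty": 0.006, "tz": -0.0005, "rx": 0, "ry": 0, "rz": 0},
  {"tx": 0, "ty": 0.006, "tz": 0, "rx": 0, "ry": 0, "rz": 0},
  {"tx": 0, "ty": 0.005, "tz": 0, "rx": 0, "ry": 0, "rz": 0},
  {"tx": 0, "ty": 0, "tz": 0, "rx": 0, "ry": 0, "rz": 0},
  {"tx": 0, "ty": 0, "tz": 0, "rx": 0, "ry": 0, "rz": 0},
])

```text
t: 7.15
tool_pos: [0.5136, 0.0701, 0.102]
orientation: [-0.505, 0.506, -0.495, 0.494]
wrist_force: [-0.5, 0.1, -2.8]
finger_gap: 0.0516
```

Run:
```python
from h import *
s,R=st([.5142,.0713,.095])
im=ctrl.snapshot('scene')[:,:,::-1].copy();cv2.imwrite('pics/s6.png',im)
a=flange(im,(300,195,360,264),s['tool_pos'][2]-.005-.022); print(a[:2],a[2].min(0),a[2].max(0))
```

```text
t 7.15 pos [0.5136 0.0701 0.102 ] jawaz 1.26 tilt [-0.0007 -0.0001] j [-0.179  0.434 -0.01   2.002  0.007  0.707 -0.172] F [-0.5  0.1 -2.8] M [ 0.01 -0.08 -0.01] gap 0.0516
tool delta [-0.0012  0.007   0.0006]
(array([0.51528408, 0.07329819]), np.float64(0.0006682791357129091)) [315.375 244.75 ] [344.625 250.5  ]
```

>>> jog_arm([
  {"tx": 0, "ty": 0.004, "tz": 0, "rx": 0, "ry": 0, "rz": 0},
  {"tx": 0, "ty": 0.003, "tz": 0, "rx": 0, "ry": 0, "rz": 0},
  {"tx": 0, "ty": 0, "tz": 0, "rx": 0, "ry": 0, "rz": 0},
])

```text
t: 7.5
tool_pos: [0.5134, 0.0701, 0.0948]
orientation: [-0.505, 0.506, -0.495, 0.494]
wrist_force: [0.3, -0.6, -2.7]
finger_gap: 0.0516
```

>>> jog_arm([
  {"tx": 0, "ty": 0.002, "tz": 0, "rx": 0, "ry": 0, "rz": 0},
  {"tx": 0, "ty": 0, "tz": 0, "rx": 0, "ry": 0, "rz": 0},
])

```text
t: 7.7
tool_pos: [0.5137, 0.0702, 0.0931]
orientation: [-0.505, 0.506, -0.495, 0.494]
wrist_force: [-0.3, -0.6, -2.9]
finger_gap: 0.0512
```

>>> jog_arm([
  {"tx": 0, "ty": 0.002, "tz": 0, "rx": 0, "ry": 0, "rz": 0},
  {"tx": 0, "ty": 0, "tz": 0, "rx": 0, "ry": 0, "rz": 0},
])

```text
t: 7.9
tool_pos: [0.5137, 0.0702, 0.0911]
orientation: [-0.505, 0.506, -0.495, 0.494]
wrist_force: [-0.2, -0.2, -2.5]
finger_gap: 0.0517
```

>>> jog_arm([
  {"tx": 0, "ty": 0.003, "tz": 0, "rx": 0, "ry": 0, "rz": 0},
  {"tx": 0, "ty": 0.003, "tz": 0, "rx": 0, "ry": 0, "rz": 0},
  {"tx": 0, "ty": 0, "tz": 0, "rx": 0, "ry": 0, "rz": 0},
])

```text
t: 8.2
tool_pos: [0.5134, 0.0701, 0.0848]
orientation: [-0.505, 0.506, -0.495, 0.494]
wrist_force: [-0.2, -0.4, -3.1]
finger_gap: 0.0514
```

>>> jog_arm([
  {"tx": 0, "ty": 0.002, "tz": 0, "rx": 0, "ry": 0, "rz": 0},
  {"tx": 0, "ty": 0, "tz": 0, "rx": 0, "ry": 0, "rz": 0},
])

```text
t: 8.4
tool_pos: [0.5137, 0.0702, 0.083]
orientation: [-0.505, 0.506, -0.495, 0.494]
wrist_force: [-0.2, -0.7, -2.2]
finger_gap: 0.0515
```

>>> jog_arm([
  {"tx": 0, "ty": 0.0015, "tz": 0, "rx": 0, "ry": 0, "rz": 0},
  {"tx": 0, "ty": 0, "tz": 0, "rx": 0, "ry": 0, "rz": 0},
])

```text
t: 8.6
tool_pos: [0.5138, 0.0702, 0.0817]
orientation: [-0.505, 0.506, -0.495, 0.494]
wrist_force: [0.8, 0.5, -2.0]
finger_gap: 0.0512
```

>>> jog_arm([
  {"tx": 0, "ty": 0.001, "tz": 0, "rx": 0, "ry": 0, "rz": 0},
  {"tx": 0, "ty": 0, "tz": 0, "rx": 0, "ry": 0, "rz": 0},
])

```text
t: 8.8
tool_pos: [0.5137, 0.0702, 0.0807]
orientation: [-0.505, 0.506, -0.494, 0.494]
wrist_force: [-0.7, -0.4, -2.4]
finger_gap: 0.0512
```

>>> jog_arm([
  {"tx": 0, "ty": 0.001, "tz": 0, "rx": 0, "ry": 0, "rz": 0},
  {"tx": 0, "ty": 0, "tz": 0, "rx": 0, "ry": 0, "rz": 0},
])

```text
t: 9.0
tool_pos: [0.5138, 0.0702, 0.0797]
orientation: [-0.505, 0.505, -0.494, 0.494]
wrist_force: [-0.5, -0.9, -1.8]
finger_gap: 0.0515
```

>>> jog_arm([
  {"tx": 0, "ty": 0.001, "tz": 0, "rx": 0, "ry": 0, "rz": 0},
  {"tx": 0, "ty": 0, "tz": 0, "rx": 0, "ry": 0, "rz": 0},
])

```text
t: 9.2
tool_pos: [0.5139, 0.0703, 0.0791]
orientation: [0.506, -0.505, 0.494, -0.494]
wrist_force: [-2.2, 0.2, 2.3]
finger_gap: 0.0512
```

>>> jog_arm([
  {"tx": 0, "ty": 0, "tz": 0, "rx": 0, "ry": 0, "rz": 0},
  {"tx": 0, "ty": 0, "tz": 0, "rx": 0, "ry": 0, "rz": 0},
  {"tx": 0, "ty": 0, "tz": 0, "rx": 0, "ry": 0, "rz": 0},
], gripper=0.055)

```text
t: 9.5
tool_pos: [0.514, 0.0702, 0.0789]
orientation: [0.506, -0.505, 0.494, -0.495]
wrist_force: [0.0, 0.2, 0.4]
finger_gap: 0.0547
```

```bash
cat > look.py <<'E'
from h import *
import sys
s,R=st([.5142,.0713,.079])
im=ctrl.snapshot('scene')[:,:,::-1].copy();cv2.imwrite(f'pics/{sys.argv[1]}.png',im)
c=im[180:310,265:405];cv2.imwrite(f'pics/{sys.argv[1]}c.png',cv2.resize(c,None,fx=4,fy=4,interpolation=2))
a=flange(im,(296,195,364,275),.052); px=a[2]; m=abs(px[:,0]-np.median(px[:,0]))<6
print("flange@z.052",a[0].round(4),"res %.4f"%a[1],"mean bottom row %.2f"%px[m,1].mean(),"col %.1f"%px[:,0].mean())
# height if nut on stud axis as seen by the scene camera
for z in (.0386,.0416,.0425,.052): print(z,(proj("scene",[[.5155-.035*.566,.0725-.035*.82,z]])[0]).round(2),end=' ')
E
python3 look.py s7
```

```text
t 9.50 pos [0.514  0.0702 0.0789] jawaz 1.26 tilt [0.0004 0.0001] j [-0.179  0.473 -0.01   2.011  0.008  0.657 -0.172] F [0.  0.2 0.4] M [-0.04  0.    0.01] gap 0.0547
tool delta [-0.0011 -0.0001  0.0002]
flange@z.052 [0.5156 0.0729] res 0.0006 mean bottom row 258.17 col 330.5
0.0386 [330.82 263.29] 0.0416 [330.86 262.23] 0.0425 [330.88 261.91] 0.052 [331.01 258.53]
```

View pics/s7c.png

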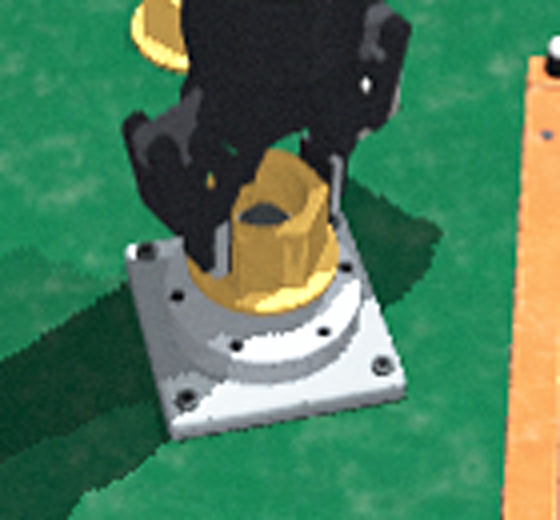

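The nut is seated on the thread: its bottom row is 258.2, it is loose in the jaws, and the stud tip shows inside it at crop (262,213). Now I'll back it off with the jaws as a loose wrench.

>>> jog_arm([
  {"tx": 0, "ty": 0, "tz": 0, "rx": 0, "ry": -0.12, "rz": 0},
  {"tx": 0, "ty": 0, "tz": 0, "rx": 0, "ry": -0.12, "rz": 0},
  {"tx": 0, "ty": 0, "tz": 0, "rx": 0, "ry": 0, "rz": 0},
])

```text
t: 9.85
tool_pos: [0.514, 0.0702, 0.0788]
orientation: [0.561, -0.561, 0.43, -0.43]
wrist_force: [1.2, 0.1, -0.3]
finger_gap: 0.0552
```

```bash
python3 look.py s8
```

```text
t 9.85 pos [0.514  0.0702 0.0788] jawaz 15.07 tilt [0.0002 0.0004] j [-0.129  0.474 -0.071  2.009  0.052  0.659  0.03 ] F [ 1.2  0.1 -0.3] M [-0.01 -0.05  0.01] gap 0.0552
tool delta [-0.001  -0.0002  0.0005]
flange@z.052 [0.5152 0.0731] res 0.0006 mean bottom row 258.17 col 330.5
0.0386 [330.82 263.29] 0.0416 [330.86 262.23] 0.0425 [330.88 261.91] 0.052 [331.01 258.53]
```

>>> jog_arm([
  {"tx": 0, "ty": 0, "tz": 0, "rx": 0, "ry": -0.12, "rz": 0},
  {"tx": 0, "ty": 0, "tz": 0, "rx": 0, "ry": 0, "rz": 0},
])

```text
t: 10.1
tool_pos: [0.5138, 0.0701, 0.0787]
orientation: [0.586, -0.585, 0.397, -0.396]
wrist_force: [-1.0, 0.2, 0.7]
finger_gap: 0.0551
```

```bash
python3 look.py s9
```

```text
t 10.10 pos [0.5138 0.0701 0.0787] jawaz 21.79 tilt [-0.0001  0.0001] j [-0.106  0.476 -0.099  2.009  0.074  0.661  0.128] F [-1.   0.2  0.7] M [-0.01 -0.02 -0.04] gap 0.0551
tool delta [-0.001  -0.0003  0.0008]
flange@z.052 [0.514  0.0706] res 0.0005 mean bottom row 259.38 col 330.0
0.0386 [330.82 263.29] 0.0416 [330.86 262.23] 0.0425 [330.88 261.91] 0.052 [331.01 258.53]
```

View pics/s9c.png

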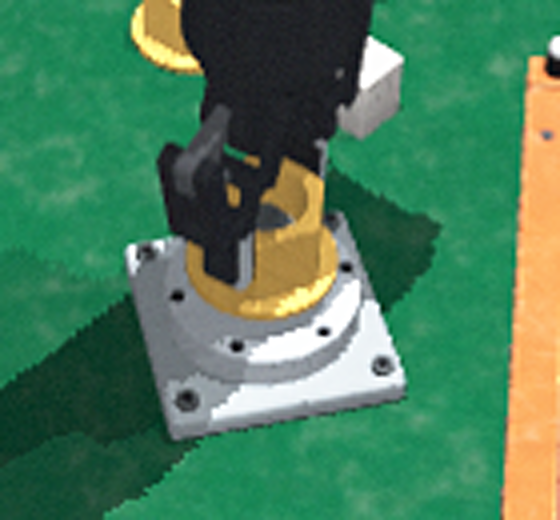

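>>> jog_arm([
  {"tx": 0, "ty": 0, "tz": 0, "rx": 0, "ry": -0.1, "rz": 0},
  {"tx": 0, "ty": 0, "tz": 0, "rx": 0, "ry": 0, "rz": 0},
])

```text
t: 10.35
tool_pos: [0.5138, 0.0701, 0.0788]
orientation: [0.604, -0.604, 0.367, -0.367]
wrist_force: [0.1, 0.0, -0.2]
finger_gap: 0.0553
```

```bash
python3 look.py s10
```

```text
t 10.35 pos [0.5138 0.0701 0.0788] jawaz 27.45 tilt [-0.      0.0001] j [-0.086  0.477 -0.123  2.008  0.092  0.662  0.211] F [ 0.1  0.  -0.2] M [-0.   -0.03 -0.01] gap 0.0553
tool delta [-0.0009 -0.0002  0.0009]
flange@z.052 [0.514  0.0707] res 0.0005 mean bottom row 259.33 col 330.5
0.0386 [330.82 263.29] 0.0416 [330.86 262.23] 0.0425 [330.88 261.91] 0.052 [331.01 258.53]
```

>>> jog_arm([
  {"tx": 0, "ty": 0, "tz": 0, "rx": 0, "ry": -0.12, "rz": 0},
  {"tx": 0, "ty": 0, "tz": 0, "rx": 0, "ry": 0, "rz": 0},
])

```text
t: 10.6
tool_pos: [0.5138, 0.0702, 0.0788]
orientation: [0.625, -0.625, 0.33, -0.33]
wrist_force: [-0.3, -0.3, 0.7]
finger_gap: 0.0552
```

```bash
python3 look.py s11
```

```text
t 10.60 pos [0.5138 0.0702 0.0788] jawaz 34.34 tilt [-0.0001  0.0002] j [-0.062  0.478 -0.153  2.007  0.114  0.664  0.312] F [-0.3 -0.3  0.7] M [-0.03 -0.02  0.03] gap 0.0552
tool delta [-0.0007 -0.0002  0.0009]
flange@z.052 [0.5137 0.0708] res 0.0005 mean bottom row 259.41 col 330.5
0.0386 [330.82 263.29] 0.0416 [330.86 262.23] 0.0425 [330.88 261.91] 0.052 [331.01 258.53]
```

>>> jog_arm([
  {"tx": 0, "ty": 0, "tz": 0, "rx": 0, "ry": -0.12, "rz": 0},
  {"tx": 0, "ty": 0, "tz": 0, "rx": 0, "ry": 0, "rz": 0},
])

```text
t: 10.85
tool_pos: [0.5138, 0.0702, 0.0788]
orientation: [0.644, -0.644, 0.292, -0.292]
wrist_force: [-0.3, 0.4, -1.0]
finger_gap: 0.0551
```

```bash
python3 look.py s12
```

```text
t 10.85 pos [0.5138 0.0702 0.0788] jawaz 41.19 tilt [-0.0001  0.0002] j [-0.038  0.48  -0.182  2.006  0.136  0.666  0.412] F [-0.3  0.4 -1. ] M [ 0.02  0.03 -0.02] gap 0.0551
tool delta [-0.0006 -0.0002  0.001 ]
flange@z.052 [0.5137 0.0708] res 0.0005 mean bottom row 259.41 col 330.5
0.0386 [330.82 263.29] 0.0416 [330.86 262.23] 0.0425 [330.88 261.91] 0.052 [331.01 258.53]
```

>>> jog_arm([
  {"tx": 0, "ty": 0, "tz": 0, "rx": 0, "ry": -0.12, "rz": 0},
  {"tx": 0, "ty": 0, "tz": 0, "rx": 0, "ry": 0, "rz": 0},
])

```text
t: 11.1
tool_pos: [0.5138, 0.0702, 0.0788]
orientation: [0.66, -0.66, 0.253, -0.253]
wrist_force: [-0.3, 0.3, 0.4]
finger_gap: 0.0553
```

```bash
python3 look.py s13
```

```text
t 11.10 pos [0.5138 0.0702 0.0788] jawaz 48.05 tilt [-0.0001  0.0002] j [-0.014  0.483 -0.212  2.005  0.158  0.669  0.513] F [-0.3  0.3  0.4] M [-0.06 -0.03 -0.01] gap 0.0553
tool delta [-0.0004 -0.0002  0.0011]
flange@z.052 [0.5137 0.0707] res 0.0005 mean bottom row 259.41 col 330.5
0.0386 [330.82 263.29] 0.0416 [330.86 262.23] 0.0425 [330.88 261.91] 0.052 [331.01 258.53]
```

View pics/s13c.png

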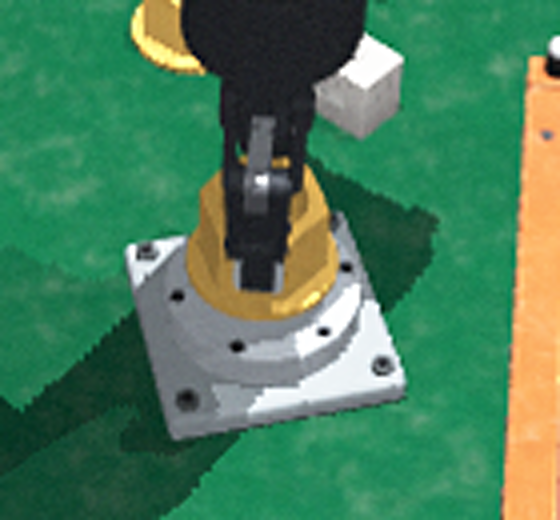

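>>> jog_arm([
  {"tx": 0, "ty": 0, "tz": 0, "rx": 0, "ry": -0.12, "rz": 0},
  {"tx": 0, "ty": 0, "tz": 0, "rx": 0, "ry": 0, "rz": 0},
])

```text
t: 11.35
tool_pos: [0.5138, 0.0702, 0.0788]
orientation: [0.674, -0.674, 0.213, -0.213]
wrist_force: [0.1, 0.8, 0.7]
finger_gap: 0.055
```

```bash
python3 look.py s14
```

```text
t 11.35 pos [0.5138 0.0702 0.0788] jawaz 54.92 tilt [-0.0001  0.0002] j [ 0.01   0.485 -0.241  2.005  0.18   0.671  0.614] F [0.1 0.8 0.7] M [-0.01  0.02  0.01] gap 0.0550
tool delta [-0.0003 -0.0002  0.0012]
flange@z.052 [0.5137 0.0706] res 0.0004 mean bottom row 259.49 col 330.5
0.0386 [330.82 263.29] 0.0416 [330.86 262.23] 0.0425 [330.88 261.91] 0.052 [331.01 258.53]
```

>>> jog_arm([
  {"tx": 0, "ty": 0, "tz": 0, "rx": 0, "ry": -0.12, "rz": 0},
  {"tx": 0, "ty": 0, "tz": 0, "rx": 0, "ry": 0, "rz": 0},
])

```text
t: 11.6
tool_pos: [0.5138, 0.0702, 0.0788]
orientation: [0.686, -0.686, 0.172, -0.172]
wrist_force: [-0.6, 0.3, 0.5]
finger_gap: 0.0552
```

```bash
python3 look.py s15
```

```text
t 11.60 pos [0.5138 0.0702 0.0788] jawaz 61.79 tilt [-0.      0.0002] j [ 0.034  0.489 -0.27   2.004  0.202  0.674  0.715] F [-0.6  0.3  0.5] M [ 0.01 -0.02  0.  ] gap 0.0552
tool delta [-0.0002 -0.0002  0.0011]
flange@z.052 [0.5136 0.0708] res 0.0005 mean bottom row 259.49 col 330.5
0.0386 [330.82 263.29] 0.0416 [330.86 262.23] 0.0425 [330.88 261.91] 0.052 [331.01 258.53]
```

>>> jog_arm([
  {"tx": 0, "ty": 0, "tz": 0, "rx": 0, "ry": -0.12, "rz": 0},
  {"tx": 0, "ty": 0, "tz": 0, "rx": 0, "ry": 0, "rz": 0},
])

```text
t: 11.85
tool_pos: [0.5138, 0.0702, 0.0787]
orientation: [0.695, -0.695, 0.131, -0.131]
wrist_force: [0.5, -0.4, 0.4]
finger_gap: 0.055
```

```bash
python3 look.py s16
```

```text
t 11.85 pos [0.5138 0.0702 0.0787] jawaz 68.66 tilt [-0.0002  0.0002] j [ 0.058  0.492 -0.299  2.003  0.224  0.678  0.815] F [ 0.5 -0.4  0.4] M [-0.01 -0.06  0.01] gap 0.0550
tool delta [ 0.     -0.0003  0.0012]
flange@z.052 [0.5136 0.0708] res 0.0005 mean bottom row 259.49 col 330.5
0.0386 [330.82 263.29] 0.0416 [330.86 262.23] 0.0425 [330.88 261.91] 0.052 [331.01 258.53]
```

>>> jog_arm([
  {"tx": 0, "ty": 0, "tz": 0, "rx": 0, "ry": -0.12, "rz": 0},
  {"tx": 0, "ty": 0, "tz": 0, "rx": 0, "ry": 0, "rz": 0},
])

```text
t: 12.1
tool_pos: [0.5138, 0.0702, 0.0788]
orientation: [0.702, -0.701, 0.089, -0.089]
wrist_force: [1.4, 0.1, -0.6]
finger_gap: 0.0547
```

```bash
python3 look.py s17
```

```text
t 12.10 pos [0.5138 0.0702 0.0788] jawaz 75.54 tilt [-0.0001  0.0003] j [ 0.081  0.496 -0.328  2.002  0.246  0.681  0.916] F [ 1.4  0.1 -0.6] M [0.02 0.04 0.03] gap 0.0547
tool delta [ 0.0001 -0.0002  0.0011]
flange@z.052 [0.5138 0.0705] res 0.0005 mean bottom row 259.49 col 330.5
0.0386 [330.82 263.29] 0.0416 [330.86 262.23] 0.0425 [330.88 261.91] 0.052 [331.01 258.53]
```

>>> jog_arm([
  {"tx": 0, "ty": 0, "tz": 0, "rx": 0, "ry": -0.12, "rz": 0},
  {"tx": 0, "ty": 0, "tz": 0, "rx": 0, "ry": 0, "rz": 0},
])

```text
t: 12.35
tool_pos: [0.5137, 0.0702, 0.0787]
orientation: [0.706, -0.705, 0.047, -0.047]
wrist_force: [0.9, -0.2, 0.1]
finger_gap: 0.055
```

```bash
python3 look.py s18
```

```text
t 12.35 pos [0.5137 0.0702 0.0787] jawaz 82.41 tilt [-0.0002  0.0002] j [ 0.105  0.5   -0.358  2.001  0.268  0.685  1.017] F [ 0.9 -0.2  0.1] M [ 0.   -0.03 -0.03] gap 0.0550
tool delta [ 0.0003 -0.0003  0.0012]
flange@z.052 [0.5138 0.0705] res 0.0005 mean bottom row 259.49 col 330.5
0.0386 [330.82 263.29] 0.0416 [330.86 262.23] 0.0425 [330.88 261.91] 0.052 [331.01 258.53]
```

>>> jog_arm([
  {"tx": 0, "ty": 0, "tz": 0, "rx": 0, "ry": -0.12, "rz": 0},
  {"tx": 0, "ty": 0, "tz": 0, "rx": 0, "ry": 0, "rz": 0},
])

```text
t: 12.6
tool_pos: [0.5138, 0.0702, 0.0788]
orientation: [0.707, -0.707, 0.004, -0.004]
wrist_force: [0.3, 0.1, -0.9]
finger_gap: 0.0551
```

```bash
python3 look.py s19
```

```text
t 12.60 pos [0.5138 0.0702 0.0788] jawaz 89.30 tilt [-0.0001  0.0002] j [ 0.128  0.504 -0.387  2.001  0.29   0.689  1.118] F [ 0.3  0.1 -0.9] M [-0.04 -0.01 -0.02] gap 0.0551
tool delta [ 0.0004 -0.0002  0.0011]
flange@z.052 [0.5138 0.0705] res 0.0005 mean bottom row 259.49 col 330.5
0.0386 [330.82 263.29] 0.0416 [330.86 262.23] 0.0425 [330.88 261.91] 0.052 [331.01 258.53]
```

>>> jog_arm([
  {"tx": 0, "ty": 0, "tz": 0, "rx": 0, "ry": -0.12, "rz": 0},
  {"tx": 0, "ty": 0, "tz": 0, "rx": 0, "ry": 0, "rz": 0},
])

```text
t: 12.85
tool_pos: [0.5137, 0.0701, 0.0787]
orientation: [0.706, -0.706, -0.038, 0.038]
wrist_force: [0.2, -0.3, 0.4]
finger_gap: 0.0549
```

```bash
python3 look.py s20
```

```text
t 12.85 pos [0.5137 0.0701 0.0787] jawaz 96.16 tilt [-0.0003  0.0001] j [ 0.152  0.509 -0.415  2.     0.312  0.694  1.219] F [ 0.2 -0.3  0.4] M [-0.05 -0.01  0.  ] gap 0.0549
tool delta [ 0.0006 -0.0003  0.0012]
flange@z.052 [0.5099 0.0657] res 0.0006 mean bottom row 262.24 col 329.5
0.0386 [330.82 263.29] 0.0416 [330.86 262.23] 0.0425 [330.88 261.91] 0.052 [331.01 258.53]
```

The nut dropped: its bottom row went from 259.5 to 262.2, about 8 mm. I'll follow it down a little and check.

>>> jog_arm([
  {"tx": 0, "ty": 0.005, "tz": 0, "rx": 0, "ry": 0.05, "rz": 0},
  {"tx": 0, "ty": 0, "tz": 0, "rx": 0, "ry": 0.05, "rz": 0},
  {"tx": 0, "ty": 0, "tz": 0, "rx": 0, "ry": 0, "rz": 0},
])

```text
t: 13.2
tool_pos: [0.5137, 0.0703, 0.0737]
orientation: [-0.707, 0.707, 0.002, -0.002]
wrist_force: [0.3, 0.5, -0.2]
finger_gap: 0.0549
```

```bash
python3 look.py s21
```

```text
t 13.20 pos [0.5137 0.0703 0.0737] jawaz 90.35 tilt [-0.0002 -0.    ] j [ 0.128  0.513 -0.386  2.002  0.298  0.68   1.129] F [ 0.3  0.5 -0.2] M [ 0.02 -0.02  0.02] gap 0.0549
tool delta [ 0.0005 -0.0053  0.001 ]
flange@z.052 [0.5097 0.0652] res 0.0005 mean bottom row 262.38 col 330.0
0.0386 [330.82 263.29] 0.0416 [330.86 262.23] 0.0425 [330.88 261.91] 0.052 [331.01 258.53]
```

View pics/s21c.png

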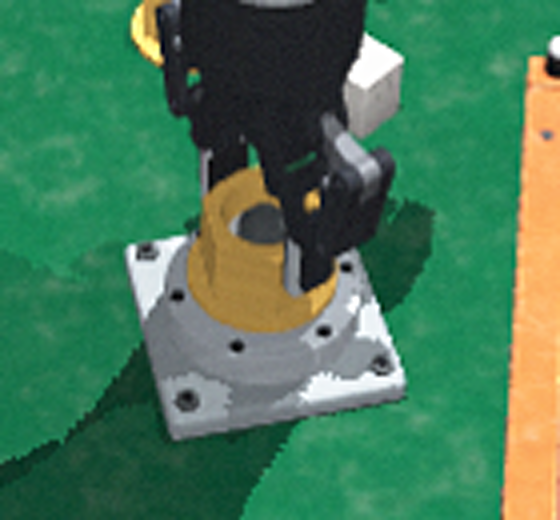

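>>> jog_arm([
  {"tx": 0, "ty": 0, "tz": 0, "rx": 0, "ry": 0.1, "rz": 0},
  {"tx": 0, "ty": 0, "tz": 0, "rx": 0, "ry": 0.1, "rz": 0},
  {"tx": 0, "ty": 0, "tz": 0, "rx": 0, "ry": 0.1, "rz": 0},
  {"tx": 0, "ty": 0, "tz": 0, "rx": 0, "ry": 0, "rz": 0},
])

```text
t: 13.65
tool_pos: [0.5139, 0.0703, 0.0739]
orientation: [-0.7, 0.7, -0.102, 0.103]
wrist_force: [-0.2, -0.4, -0.1]
finger_gap: 0.055
```

```bash
python3 look.py s22
```

```text
t 13.65 pos [0.5139 0.0703 0.0739] jawaz 73.35 tilt [ 0.0003 -0.0002] j [ 0.069  0.502 -0.314  2.004  0.242  0.67   0.881] F [-0.2 -0.4 -0.1] M [-0.03  0.02 -0.04] gap 0.0550
tool delta [-0.     -0.0051  0.0011]
flange@z.052 [0.5091 0.0643] res 0.0007 mean bottom row 263.00 col 330.5
0.0386 [330.82 263.29] 0.0416 [330.86 262.23] 0.0425 [330.88 261.91] 0.052 [331.01 258.53]
```

>>> jog_arm([
  {"tx": 0, "ty": 0, "tz": 0, "rx": 0, "ry": 0.1, "rz": 0},
  {"tx": 0, "ty": 0, "tz": 0, "rx": 0, "ry": 0.1, "rz": 0},
  {"tx": 0, "ty": 0, "tz": 0, "rx": 0, "ry": 0, "rz": 0},
])

```text
t: 14.0
tool_pos: [0.5139, 0.0702, 0.0739]
orientation: [-0.686, 0.686, -0.171, 0.171]
wrist_force: [-0.0, 0.5, 0.1]
finger_gap: 0.055
```

```bash
python3 look.py s23
```

```text
t 14.00 pos [0.5139 0.0702 0.0739] jawaz 62.06 tilt [ 0.0002 -0.0001] j [ 0.03   0.497 -0.265  2.006  0.204  0.664  0.716] F [-0.   0.5  0.1] M [ 0.03 -0.   -0.04] gap 0.0550
tool delta [-0.0002 -0.0051  0.0011]
flange@z.052 [0.5085 0.0638] res 0.0006 mean bottom row 263.33 col 330.5
0.0386 [330.82 263.29] 0.0416 [330.86 262.23] 0.0425 [330.88 261.91] 0.052 [331.01 258.53]
```

View pics/s23c.png

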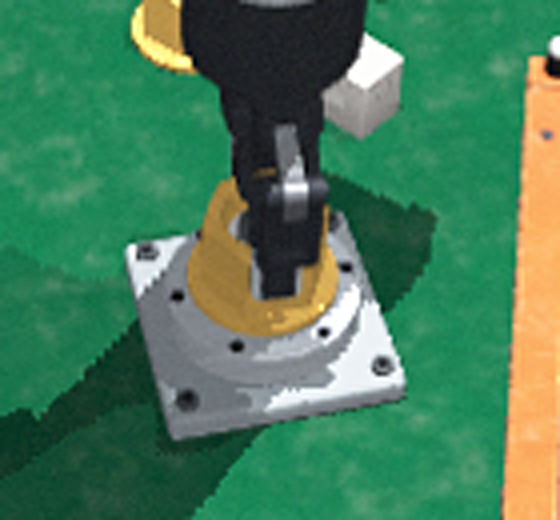

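>>> jog_arm([
  {"tx": 0, "ty": 0.002, "tz": 0, "rx": 0, "ry": 0.08, "rz": 0},
  {"tx": 0, "ty": 0, "tz": 0, "rx": 0, "ry": 0.08, "rz": 0},
  {"tx": 0, "ty": 0, "tz": 0, "rx": 0, "ry": 0, "rz": 0},
])

```text
t: 14.35
tool_pos: [0.5138, 0.0702, 0.0718]
orientation: [-0.67, 0.671, -0.225, 0.225]
wrist_force: [-0.0, 0.1, -0.3]
finger_gap: 0.055
```

```bash
python3 look.py s24
```

```text
t 14.35 pos [0.5138 0.0702 0.0718] jawaz 52.97 tilt [-0.0001 -0.0001] j [-0.003  0.496 -0.226  2.007  0.176  0.656  0.583] F [-0.   0.1 -0.3] M [-0.07  0.05  0.02] gap 0.0550
tool delta [-0.0003 -0.0072  0.0011]
flange@z.052 [0.5082 0.0632] res 0.0004 mean bottom row 263.46 col 330.0
0.0386 [330.82 263.29] 0.0416 [330.86 262.23] 0.0425 [330.88 261.91] 0.052 [331.01 258.53]
```

>>> jog_arm([
  {"tx": 0, "ty": 0, "tz": 0, "rx": 0, "ry": 0.05, "rz": 0},
  {"tx": 0, "ty": 0, "tz": 0, "rx": 0, "ry": 0.05, "rz": 0},
  {"tx": 0, "ty": 0, "tz": 0, "rx": 0, "ry": 0, "rz": 0},
])

```text
t: 14.7
tool_pos: [0.5138, 0.0702, 0.0718]
orientation: [-0.658, 0.659, -0.258, 0.258]
wrist_force: [-0.4, 0.9, -0.3]
finger_gap: 0.055
```

```bash
python3 look.py s25
```

```text
t 14.70 pos [0.5138 0.0702 0.0718] jawaz 47.27 tilt [-0. -0.] j [-0.022  0.494 -0.201  2.008  0.156  0.654  0.5  ] F [-0.4  0.9 -0.3] M [-0.06  0.01  0.03] gap 0.0550
tool delta [-0.0005 -0.0072  0.0011]
flange@z.052 [0.5081 0.0634] res 0.0005 mean bottom row 263.46 col 330.0
0.0386 [330.82 263.29] 0.0416 [330.86 262.23] 0.0425 [330.88 261.91] 0.052 [331.01 258.53]
```

>>> jog_arm([
  {"tx": 0, "ty": 0, "tz": 0, "rx": 0, "ry": 0.05, "rz": 0},
  {"tx": 0, "ty": 0, "tz": 0, "rx": 0, "ry": 0.05, "rz": 0},
  {"tx": 0, "ty": 0, "tz": 0, "rx": 0, "ry": 0, "rz": 0},
])

```text
t: 15.05
tool_pos: [0.5138, 0.0702, 0.0718]
orientation: [-0.645, 0.645, -0.29, 0.29]
wrist_force: [-0.4, -0.1, 0.0]
finger_gap: 0.0548
```

```bash
python3 look.py s26
```

```text
t 15.05 pos [0.5138 0.0702 0.0718] jawaz 41.51 tilt [-0.     -0.0001] j [-0.043  0.492 -0.176  2.009  0.137  0.652  0.416] F [-0.4 -0.1  0. ] M [-0.01  0.01  0.  ] gap 0.0548
tool delta [-0.0006 -0.0072  0.001 ]
flange@z.052 [0.5073 0.063 ] res 0.0007 mean bottom row 263.92 col 330.0
0.0386 [330.82 263.29] 0.0416 [330.86 262.23] 0.0425 [330.88 261.91] 0.052 [331.01 258.53]
```

>>> jog_arm([
  {"tx": 0, "ty": 0, "tz": 0, "rx": 0, "ry": 0.04, "rz": 0},
  {"tx": 0, "ty": 0, "tz": 0, "rx": 0, "ry": 0.04, "rz": 0},
  {"tx": 0, "ty": 0, "tz": 0, "rx": 0, "ry": 0, "rz": 0},
])

```text
t: 15.4
tool_pos: [0.5138, 0.0702, 0.0718]
orientation: [-0.633, 0.633, -0.316, 0.316]
wrist_force: [-0.3, 0.5, 0.4]
finger_gap: 0.0545
```

```bash
python3 look.py s27
```

```text
t 15.40 pos [0.5138 0.0702 0.0718] jawaz 36.91 tilt [-0. -0.] j [-0.059  0.491 -0.157  2.009  0.122  0.65   0.35 ] F [-0.3  0.5  0.4] M [ 0.04 -0.01  0.01] gap 0.0545
tool delta [-0.0007 -0.0072  0.001 ]
flange@z.052 [0.507  0.0629] res 0.0007 mean bottom row 264.08 col 330.0
0.0386 [330.82 263.29] 0.0416 [330.86 262.23] 0.0425 [330.88 261.91] 0.052 [331.01 258.53]
```

View pics/s27c.png

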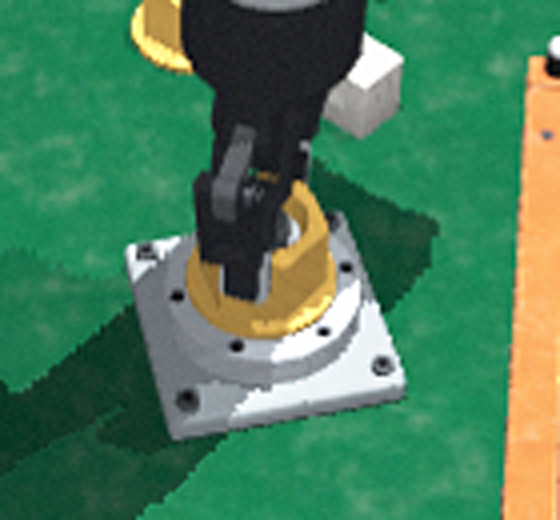

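>>> jog_arm([
  {"tx": 0, "ty": 0, "tz": 0, "rx": 0, "ry": 0.035, "rz": 0},
  {"tx": 0, "ty": 0, "tz": 0, "rx": 0, "ry": 0.035, "rz": 0},
  {"tx": 0, "ty": 0, "tz": 0, "rx": 0, "ry": 0, "rz": 0},
])

```text
t: 15.75
tool_pos: [0.5139, 0.0705, 0.0718]
orientation: [0.621, -0.621, 0.339, -0.339]
wrist_force: [0.8, 0.0, -0.6]
finger_gap: 0.055
```

```bash
python3 look.py s28
```

```text
t 15.75 pos [0.5139 0.0705 0.0718] jawaz 32.77 tilt [0.0002 0.0002] j [-0.074  0.49  -0.139  2.01   0.108  0.649  0.289] F [ 0.8  0.  -0.6] M [ 0.13 -0.06  0.22] gap 0.0550
tool delta [-0.0005 -0.0072  0.0007]
flange@z.052 [0.5073 0.063 ] res 0.0007 mean bottom row 263.92 col 330.0
0.0386 [330.82 263.29] 0.0416 [330.86 262.23] 0.0425 [330.88 261.91] 0.052 [331.01 258.53]
```

>>> jog_arm([
  {"tx": 0, "ty": 0, "tz": 0, "rx": 0, "ry": 0.03, "rz": 0},
  {"tx": 0, "ty": 0, "tz": 0, "rx": 0, "ry": 0, "rz": 0},
])

```text
t: 16.0
tool_pos: [0.514, 0.0705, 0.0718]
orientation: [0.616, -0.615, 0.348, -0.348]
wrist_force: [0.1, 0.4, -1.0]
finger_gap: 0.0552
```

```bash
python3 look.py s29
```

```text
t 16.00 pos [0.514  0.0705 0.0718] jawaz 31.05 tilt [0.0005 0.0001] j [-0.08   0.489 -0.131  2.01   0.102  0.648  0.264] F [ 0.1  0.4 -1. ] M [ 0.21 -0.24  0.51] gap 0.0552
tool delta [-0.0006 -0.0072  0.0006]
flange@z.052 [0.5073 0.0631] res 0.0006 mean bottom row 263.83 col 330.0
0.0386 [330.82 263.29] 0.0416 [330.86 262.23] 0.0425 [330.88 261.91] 0.052 [331.01 258.53]
```

>>> jog_arm([
  {"tx": 0, "ty": 0, "tz": 0, "rx": 0, "ry": 0.03, "rz": 0},
  {"tx": 0, "ty": 0, "tz": 0, "rx": 0, "ry": 0, "rz": 0},
])

```text
t: 16.25
tool_pos: [0.5142, 0.0702, 0.0719]
orientation: [0.61, -0.61, 0.357, -0.357]
wrist_force: [1.6, 0.8, -1.3]
finger_gap: 0.0549
```

```bash
python3 look.py s30
```

```text
t 16.25 pos [0.5142 0.0702 0.0719] jawaz 29.32 tilt [ 0.0007 -0.0001] j [-0.086  0.489 -0.124  2.01   0.097  0.647  0.239] F [ 1.6  0.8 -1.3] M [ 0.18 -0.31  0.77] gap 0.0549
tool delta [-0.0009 -0.0071  0.0006]
flange@z.052 [0.5073 0.0631] res 0.0006 mean bottom row 263.83 col 330.0
0.0386 [330.82 263.29] 0.0416 [330.86 262.23] 0.0425 [330.88 261.91] 0.052 [331.01 258.53]
```

The stop is reached: Mz went from 0.22 to 0.51 to 0.77. Backing off inside the jaw play now.

>>> jog_arm([
  {"tx": 0, "ty": 0, "tz": 0, "rx": 0, "ry": -0.07, "rz": 0},
  {"tx": 0, "ty": 0, "tz": 0, "rx": 0, "ry": -0.08, "rz": 0},
  {"tx": 0, "ty": 0, "tz": 0, "rx": 0, "ry": 0, "rz": 0},
])

```text
t: 16.6
tool_pos: [0.5141, 0.0698, 0.0721]
orientation: [0.635, -0.635, 0.311, -0.311]
wrist_force: [0.7, -0.5, 1.8]
finger_gap: 0.0548
```

```bash
python3 look.py s31
```

```text
t 16.60 pos [0.5141 0.0698 0.0721] jawaz 37.86 tilt [0.0004 0.0002] j [-0.054  0.491 -0.161  2.009  0.125  0.651  0.364] F [ 0.7 -0.5  1.8] M [ 0.   -0.08  0.03] gap 0.0548
tool delta [-0.0011 -0.0069  0.001 ]
flange@z.052 [0.5072 0.0628] res 0.0007 mean bottom row 264.08 col 330.0
0.0386 [330.82 263.29] 0.0416 [330.86 262.23] 0.0425 [330.88 261.91] 0.052 [331.01 258.53]
```

View pics/s31c.png

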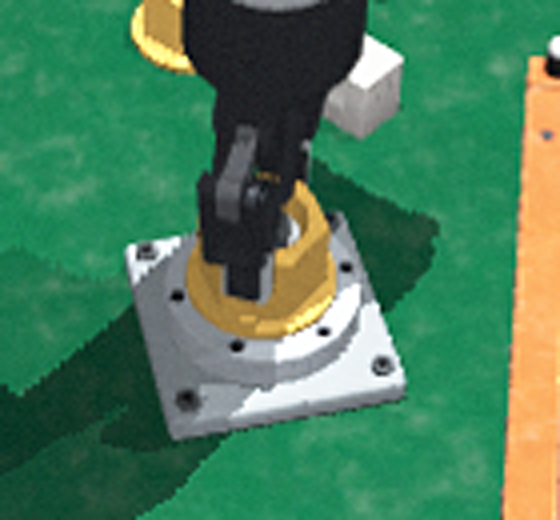

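>>> jog_arm([
  {"tx": 0, "ty": 0, "tz": 0, "rx": 0, "ry": -0.03, "rz": 0},
  {"tx": 0, "ty": 0, "tz": 0, "rx": 0, "ry": 0, "rz": 0},
  {"tx": 0, "ty": 0, "tz": 0, "rx": 0, "ry": 0, "rz": 0},
  {"tx": 0, "ty": 0, "tz": 0, "rx": 0, "ry": 0, "rz": 0},
  {"tx": 0, "ty": 0, "tz": 0, "rx": 0, "ry": 0, "rz": 0},
], gripper=0.085)

```text
t: 17.15
tool_pos: [0.5137, 0.0702, 0.0717]
orientation: [-0.64, 0.64, -0.301, 0.301]
wrist_force: [0.5, 0.4, -0.6]
finger_gap: 0.0849
```

>>> jog_arm([
  {"tx": 0, "ty": -0.01, "tz": 0, "rx": 0, "ry": 0, "rz": 0},
  {"tx": 0, "ty": -0.03, "tz": 0, "rx": 0, "ry": 0, "rz": 0},
  {"tx": 0, "ty": -0.04, "tz": 0, "rx": 0, "ry": 0, "rz": 0},
  {"tx": 0, "ty": -0.04, "tz": 0, "rx": 0, "ry": 0, "rz": 0},
  {"tx": 0, "ty": -0.02, "tz": 0, "rx": 0, "ry": 0, "rz": 0},
])

```text
t: 17.65
tool_pos: [0.5155, 0.0706, 0.2162]
orientation: [0.641, -0.639, 0.299, -0.302]
wrist_force: [0.5, 0.6, -0.7]
finger_gap: 0.085
```

```bash
python3 look.py s32
```

```text
t 17.65 pos [0.5155 0.0706 0.2162] jawaz 39.65 tilt [0.0055 0.0008] j [-0.015  0.276 -0.202  1.915  0.068  0.952  0.443] F [ 0.5  0.6 -0.7] M [-0.01 -0.08 -0.01] gap 0.0850
tool delta [-0.0018  0.1372 -0.0012]
flange@z.052 [0.5072 0.0628] res 0.0008 mean bottom row 264.08 col 330.0
0.0386 [330.82 263.29] 0.0416 [330.86 262.23] 0.0425 [330.88 261.91] 0.052 [331.01 258.53]
```

View pics/s32c.png

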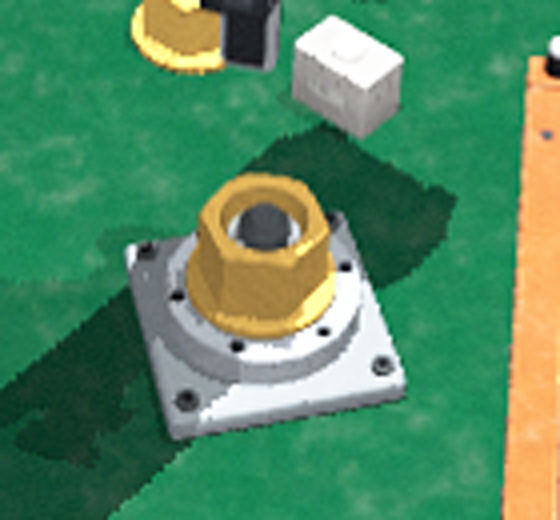

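Run:
```python
from h import *
im=cv2.imread('pics/s32.png')
for z in (.0346,.0356,.0366,.0376,.0416): print(z,flange(im,(296,195,364,275),z)[0].round(4))
for n,z in(("s7",.0521),("s20",.042),("s20",.0405)): print(n,z,flange(cv2.imread(f'pics/{n}.png'),(296,195,364,275),z)[0].round(4))
a,b=cv2.imread('pics/scene0.png'),im
d=cv2.absdiff(a,b).max(2)
ctop=ctrl.snapshot("top")[:,:,::-1];cv2.imwrite('pics/t32.png',ctop)
cv2.imwrite('pics/s32f.png',im)
st()
```

```text
0.0346 [0.516  0.0739]
0.0356 [0.5155 0.0732]
0.0366 [0.515  0.0726]
0.0376 [0.5145 0.072 ]
0.0416 [0.5125 0.0694]
s7 0.0521 [0.5156 0.0729]
s20 0.042 [0.515  0.0721]
s20 0.0405 [0.5157 0.0731]
t 17.75 pos [0.5163 0.0707 0.2162] jawaz 39.65 tilt [0.0078 0.001 ] j [-0.016  0.276 -0.202  1.915  0.068  0.95   0.442] F [-0.4  1.1 -0.6] M [-0.   -0.02 -0.  ] gap 0.0851
```

View pics/s32.png

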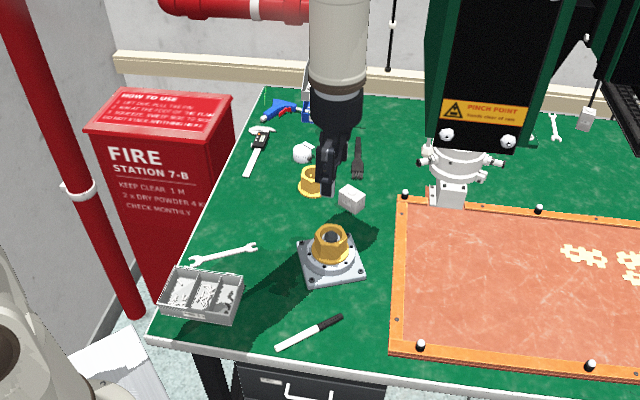

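>>> jog_arm([
  {"tx": 0, "ty": 0, "tz": 0, "rx": 0, "ry": 0, "rz": 0},
  {"tx": 0, "ty": 0, "tz": 0, "rx": 0, "ry": 0, "rz": 0},
  {"tx": 0, "ty": 0, "tz": 0, "rx": 0, "ry": 0, "rz": 0},
])

```text
t: 18.05
tool_pos: [0.5128, 0.0701, 0.2105]
orientation: [-0.639, 0.64, -0.302, 0.3]
wrist_force: [-0.0, -0.4, -0.0]
finger_gap: 0.0849
```

```bash
python3 look.py s33; python3 -c "
from cell import ctrl
print(ctrl.job_done())"
```

```text
t 18.05 pos [0.5128 0.0701 0.2105] jawaz 39.66 tilt [-0.0026 -0.0003] j [-0.016  0.283 -0.201  1.92   0.069  0.948  0.442] F [-0.  -0.4 -0. ] M [-0.01  0.06 -0.  ] gap 0.0849
tool delta [1.000e-04 1.315e-01 2.100e-03]
flange@z.052 [0.5072 0.0629] res 0.0007 mean bottom row 264.00 col 330.0
0.0386 [330.82 263.29] 0.0416 [330.86 262.23] 0.0425 [330.88 261.91] 0.052 [331.01 258.53] the job is handed in; nothing more can be done
None
```

The nut is on the stud, screwed clockwise against its stop and released, and I handed the job in at about 18 s of the 67 s. I took nut A, the one nearest the base, set it on the thread and used the slightly opened jaws as a loose wrench. It dropped about 8 mm into a thread start after roughly 95° of backing off, then went clockwise to the stop.

**Last checks:**
- **Height and position:** at the fully-home height, the nut's flange fits within about 0.5 mm of the stud axis as the same camera saw it. That supports fully home, to about 1 mm.
- **Released:** the jaws are open and the arm is well clear above. The wrist force reads about zero, and the nut stayed put between pictures.
- **Bystanders:** the spanner, marker pen and punch look unmoved in the last scene picture. I did not measure any of them, and the tally counter was partly hidden behind the gripper.

**What did not go as planned:**
- **Too much twist at the stop:** I had queued several small turns together and did not stop at the first contact. The moment rose from 0.22 to 0.51 to 0.77 N m before I backed off. That is above the 0.2 to 0.4 N m firm range but below the 1 N m limit.
- **Small disagreement in height:** with the twist on, the flange edge sat about 0.2 pixel (roughly 0.5 mm) higher in the picture than before and after. I put this down to sideways play.
- **Camera bias:** the two cameras disagreed by 2–3 mm, so I placed the nut by positions measured within the same camera.

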